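# Fetch the ramekin from behind the jars

## Task

Move the glass jar, the square canister and the pepper mill, which stand in a row at the front of the tray, onto the cutting board so that all three stand upright there, and only then take the round ramekin from behind them and stand it in the middle of the cork trivet. After that put the jar, the canister and the mill each back exactly where it stood in the tray at the start. Leave the square dish, the mug and the food box where they are, and knock nothing over.

Things in the scene. Friction and masses are not known exactly. Their poses are not given: they have to be found in the camera images.
- tray: Dark wooden tray, fixed, 180 (x) by 220 (y) mm, rim 20 mm high, 6 mm thick, floor 6 mm above the counter. Origin: centre of underside; x away from the robot (small yaw). Three tall things stand in any order in a row along its front (low-x) side, about 64 mm apart in y; about 69 mm behind the row two low dishes stand side by side, either way round, about 80 mm apart.
- board: Light wooden cutting board, fixed, 230 (x) by 150 (y) by 15 mm thick, lying on the counter to the left or right of the tray. Origin: centre of its underside; long side along its x (small yaw); top at z = 0.015. Big enough for the three tall things in a row along x, 70 mm apart.
- trivet: Round cork trivet, fixed, 120 mm across, 8 mm thick, on the other side of the tray. Origin: centre of its underside; top at z = 0.008.
- glass_jar: Round amber glass jar with steel lid, closed, rigid: 48 mm diameter up to 104 mm, lid 46 mm diameter up to 122 mm. Loose, 0.18 to 0.35 kg. Origin: centre of its underside, z up. Can be gripped 90 mm above its foot.
- canister: Square white ceramic canister with wooden lid, closed, rigid: 46 by 46 mm up to 106 mm, lid 42 by 42 mm up to 116 mm, small knob to 124 mm. Loose, 0.2 to 0.4 kg. Origin: centre of its underside, z up, x and y across its flat sides. Starts nearly square to the tray.
- mill: Wooden pepper mill, round: foot 48 mm diameter, waist 36 mm at 35 to 50 mm height, straight head 44 mm diameter from 66 to 112 mm height, steel button on top to 130 mm. Loose, 0.15 to 0.31 kg. Origin: centre of its underside, z up. Can be gripped 90 mm above its foot.
- ramekin: Round white ceramic ramekin, open, empty, 64 mm across the rim (slightly less at the foot), 42 mm high, wall 4 mm. Loose, 0.1 to 0.21 kg. Origin: centre of underside, z up. The tall things in front and the dish beside it leave no room for fingers; once the row is cleared it can be gripped across its outside, one finger in front and one behind (over 25 mm clear to the tray's rear rim).
- square_dish: Square white ceramic dish, open and empty, 60 by 60 mm, 42 mm high, standing beside the ramekin. Stays where it is. Origin: centre of its underside.
- mug: Blue ceramic mug, 76 mm diameter, 90 mm high, handle at its +y, standing beyond the board or the trivet. Stays where it is. Origin: centre of its underside.
- food_box: Glass food box with blue lid, closed, 86 (x) by 116 (y) mm, 58 mm high, standing beyond the board or the trivet. Stays where it is. Origin: centre of its underside.
There are look-alikes about, which are no part of the job. Leave any blue or red look-alike of the canister alone. What is shaped like the glass_jar but turquoise is not meant.

How it is judged (in metres and radians):
On the way, in this order (a step that is already met when the one before it is completed fails the run):
1. the jar, the canister and the mill all stand upright on the cutting board, the ramekin still in its place in the tray (x of glass_jar in the frame of board between -0.11 and 0.11 m and y of glass_jar in the frame of board between -0.07 and 0.07 m and z of glass_jar in the frame of board between 0.01 and 0.02 m and angle between each of glass_jar, canister, mill's own z axis and vertical below 0.1 rad and linear speed of each of glass_jar, canister, mill below 0.03 m/s and x of canister in the frame of board between -0.11 and 0.11 m and y of canister in the frame of board between -0.07 and 0.07 m and z of canister in the frame of board between 0.01 and 0.02 m and x of mill in the frame of board between -0.11 and 0.11 m and y of mill in the frame of board between -0.07 and 0.07 m and z of mill in the frame of board between 0.01 and 0.02 m and distance of ramekin from where it was at the start of the episode below 0.03 m), for 0.2 s.
2. the ramekin stands in the middle of the trivet while the three tall things are still on the board (horizontal distance between ramekin and trivet below 0.015 m and z of ramekin in the frame of trivet between 0.003 and 0.013 m and angle between each of ramekin, glass_jar, canister, mill's own z axis and vertical below 0.1 rad and linear speed of each of ramekin, glass_jar, canister, mill below 0.03 m/s and x of glass_jar in the frame of board between -0.11 and 0.11 m and y of glass_jar in the frame of board between -0.07 and 0.07 m and z of glass_jar in the frame of board between 0.01 and 0.02 m and x of canister in the frame of board between -0.11 and 0.11 m and y of canister in the frame of board between -0.07 and 0.07 m and z of canister in the frame of board between 0.01 and 0.02 m and x of mill in the frame of board between -0.11 and 0.11 m and y of mill in the frame of board between -0.07 and 0.07 m and z of mill in the frame of board between 0.01 and 0.02 m), for 0.2 s.
At the end, for the whole second after the job is handed in: Ramekin upright on the trivet, centres within 15 mm; jar, canister and mill each upright within 15 mm of where they started in the tray (yaw free); square dish within 15 mm, mug and food box within 20 mm of where they were; all at rest (horizontal distance between ramekin and trivet below 0.015 m and z of ramekin in the frame of trivet between 0.003 and 0.013 m and angle between each of ramekin, glass_jar, canister, mill's own z axis and vertical below 0.1 rad and linear speed of each of ramekin, glass_jar, canister, mill below 0.03 m/s and distance of each of glass_jar, canister, mill, square_dish from where it was at the start of the episode below 0.015 m and distance of each of mug, food_box from where it was at the start of the episode below 0.02 m); the robot touches nothing.
It fails at once if the square dish is shifted by more than 15 mm (distance of square_dish from where it was at the start of the episode above 0.015 m).
It fails at once if the mug or the food box is shifted by more than 20 mm (distance of any of mug, food_box from where it was at the start of the episode above 0.02 m).
It fails at once if the jar, the canister, the mill or the ramekin is tipped by more than 40 degrees (angle between any of glass_jar, canister, mill, ramekin's own z axis and vertical above 0.7 rad).
It also fails if it takes over 144 s, if anything falls off the work surface, if the arm or the gripper's body presses on something with over 40 N, if the wrist force passes 120 N, or if a joint passes its speed limit or range.

## Robot

A 7-joint arm with a two-finger parallel gripper is mounted at the origin on the work surface. World frame = base frame: x ahead of the robot, y to its left, z up, the work surface at z = 0. Lengths are in m, angles in degrees, forces in N, time in s.
With the tool pointing down it reaches from about 0.425 to 0.875 m from the base axis. Payload 4.7 kg.
Tool frame: the origin (TCP) lies at the very end of the fingers, on their centre line; the grasp point (between the pads) lies 19 mm behind it; z points along the fingers, y is the direction in which the jaws open and shut (so a half turn about z gives the same grasp; the last joint's range is limited). The gripper opens to 87 mm and grips with 3 to 60 N. Pads are 19 mm wide; open, the fingers measure 117 mm over their backs; the gripper's body (75 mm by 190 mm) begins 51 mm behind the grasp point.
Start: joints at [67.672, 18.392, -4.016, 83.108, 1.295, 78.541, -3.26], TCP at [0.255, -0.598, 0.223] pointing down, gripper open.
Joint ranges: [-163.93, 163.93], [-17.29, 119.83], [-79.2, 71.16], [3.27, 140.29], [-89.18, 269.18], [5.43, 117.66], [-154.24, 154.24]. Speed limits (degrees/s): [147.25, 147.25, 180, 180, 180, 180, 180].

## Interface

Orientations are given as [roll, pitch, yaw] about the fixed x, y, z axes, in that order (R = Rz(yaw) Ry(pitch) Rx(roll)).
In Python, from cell import monitor, imaging, ticket, spot_in, pinpoint gives the robot as it stands.
- The arm moves only by the tool servo_tool, never from a script. Its argument "targets" is a list of rows, each a list of 5 numbers: the opening in per cent of the stroke, from 0 (shut) to 100 (fully open), then the shift along the tool's x, y, z in m, then the turn about the tool's z in rad. In form: [[grip, dx, dy, dz, turn], ...]. A call has 1 to 5 rows; each row is the pose to reach, as a shift and turn from the pose commanded when the call began, along the tool's axes at that moment; what a row does not reach only later rows make up. A row lasts 1/8 s, in which the tool goes at most 62.5 mm and 10.7 degrees, less where a joint would pass 70% of its speed; a pose out of reach is approached as far as the arm can. A call with a gripper value outside its range is refused whole. The fingers move at their own pace and stop on an object; "grip_force" is the grip in N (left out, the last holds). Time passes only in rows, so rows that repeat a pose let the fingers close. It gives the time, the measured TCP pose, the force and the opening at its end, in the units of the state.
- monitor.get_obs(): the state, without advancing time (a new reading comes with each control period).
- imaging.read_camera(name): name is "scene" or "side" or "wrist"; returns a dict with "frame" (384x512x3 uint8, blue, green, red), "depth" (384x512 float32, m along the optical axis (not along the pixel's ray), 0 where there is no reading), "K" (3x3 intrinsics, pixels), "world_from_camera" (4x4, takes a point from camera to world coordinates). Camera axes: x right, y down, z forward; pixel columns grow to the right and rows downward; lengths in m; the calibration is good to about 2 mm. A picture is of the moment at which its call begins.
- ticket.sign_off(): hands the job in, once; it reports no verdict.
Trained networks look in the newest picture that a camera, given by its name, has taken for a name from the list of things; names that differ only in an ending like _2 or _b are one class to them, and where a whole thing is asked for, a point or a joint stands for the part that bears it (a point fixed in the world has none). Each returns a list of dicts, best first, with "confidence" (0 to 1); they miss things now and then, are a little off and sometimes report something else, mostly with a low value. They report only what shows in the picture. A call takes as long as a camera call. They do not tell look-alikes from the thing itself.
- spot_in(camera, label): "at" ([column, row] in pixels, amid what is visible of it).
- pinpoint(camera, label): "at" ([column, row] in pixels: a listed point, or the origin of a listed thing).
The state is a dict: "time_s": time; "qpos": joint angles; "joint_velocities": joint speeds; "effort": joint torques, N m; "tool_pos": TCP position; "tool_rot": TCP orientation; "force": force on the tool from outside, world axes, zero at the start; "wrist_torque": the same for the moment, N m; "grip_width": finger opening in m.
Only numpy, scipy, OpenCV 4.12 (cv2) and the standard library are available. Lean on these libraries where they do the work, as an engineer would, in place of code of your own. Each camera call takes 0.05 s, during which the arm holds its last target.

## Working session

There is one attempt and no reset: what is moved stays moved. The work goes in short steps, Python scripts to look and compute and a tool call to move; the robot and the scene stay as the last step left them, time stands still between calls to the robot, and variables do not carry over. Pictures are saved under pics/ and viewed, and the job is handed in when it is done.

Besides the shell and the picture viewer there is one more tool, called after "Request:" as name([rows], argument=value, ...), one row to a line, values as JSON. servo_tool: Moves the arm, as the interface text tells. Its arguments: {"type":"object","properties":{"targets":{"type":"array","items":{"type":"array","items":{"type":"number"}}},"grip_force":{"type":"number"}},"required":["targets"]}

```bash
mkdir -p pics; ls
python3 - <<'E'
from cell import monitor, imaging
import cv2
o=monitor.get_obs(); print({k:o[k] for k in('time_s','tool_pos','tool_rot','grip_width','force','qpos')})
for n in('scene','side','wrist'):
    d=imaging.read_camera(n); cv2.imwrite(f'pics/a_{n}.png',d['frame']); print(n,d['world_from_camera'].round(3).tolist(),d['K'].round(1).tolist())
E
```

```text
pics
{'time_s': 0.0, 'tool_pos': array([ 0.25513905, -0.5972395 ,  0.22145738]), 'tool_rot': array([-1.79891267e+02,  4.98468327e-03,  2.31375241e+01]), 'grip_width': 0.08704998810410891, 'force': array([-0.6137822 , -0.27330703,  0.56089228]), 'qpos': array([67.67226885, 18.4396672 , -4.0161886 , 83.17459601,  1.29450466,
       78.53968626, -3.26047934])}
scene [[-0.432, 0.782, -0.449, 0.918], [0.902, 0.367, -0.227, 0.193], [-0.013, -0.503, -0.864, 0.74], [0.0, 0.0, 0.0, 1.0]] [[354.8, 0.0, 249.6], [0.0, 354.8, 192.7], [0.0, 0.0, 1.0]]
side [[0.992, -0.083, 0.09, 0.453], [-0.122, -0.743, 0.658, -0.784], [0.012, -0.664, -0.747, 0.922], [0.0, 0.0, 0.0, 1.0]] [[461.4, 0.0, 255.0], [0.0, 461.4, 182.9], [0.0, 0.0, 1.0]]
wrist [[0.393, -0.875, -0.284, 0.332], [-0.92, -0.375, -0.119, -0.564], [-0.003, 0.308, -0.951, 0.383], [0.0, 0.0, 0.0, 1.0]] [[340.3, 0.0, 255.7], [0.0, 340.3, 191.8], [0.0, 0.0, 1.0]]
```

View pics/a_scene.png

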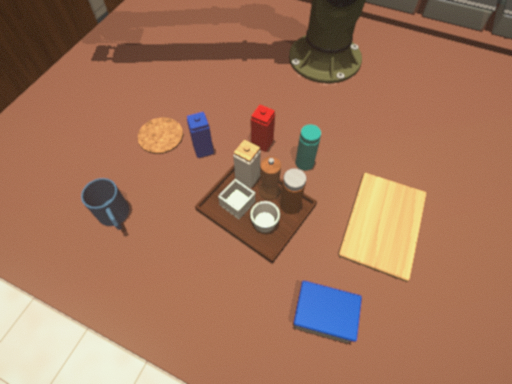

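View pics/a_side.png

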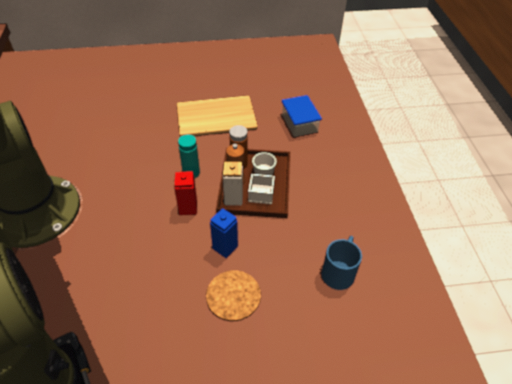

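View pics/a_wrist.png

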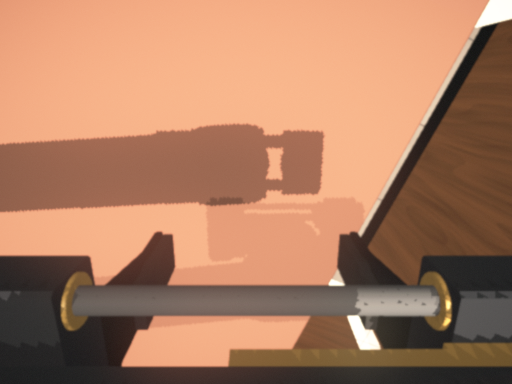

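```bash
cat > h.py <<'E'
import numpy as np, cv2
from cell import monitor, imaging, spot_in, pinpoint
def cloud(d):
    z=d['depth'];v,u=np.mgrid[:z.shape[0],:z.shape[1]]
    K=d['K'];p=np.stack([(u-K[0,2])/K[0,0]*z,(v-K[1,2])/K[1,1]*z,z],-1)
    T=d['world_from_camera'];w=p@T[:3,:3].T+T[:3,3];w[z<=0]=np.nan
    return w
def ray(d,uv,h):
    K=d['K'];T=d['world_from_camera'];r=T[:3,:3]@np.array([(uv[0]-K[0,2])/K[0,0],(uv[1]-K[1,2])/K[1,1],1])
    s=(h-T[2,3])/r[2];return T[:3,3]+s*r
E
python3 - <<'E'
from h import *
from cell import *
D={n:imaging.read_camera(n) for n in('scene','side')}
H={'tray':0,'board':0,'trivet':0,'glass_jar':.006,'canister':.006,'mill':.006,'ramekin':.006,'square_dish':.006,'mug':0,'food_box':0}
for l,h in H.items():
  for n in D:
    r=pinpoint(n,l)
    print(l,n,[(np.round(x['at']).tolist(),round(x['confidence'],2),ray(D[n],x['at'],h)[:2].round(3).tolist()) for x in r])
# heightmap
P=[];C=[]
for n in D:
    w=cloud(D[n]).reshape(-1,3);P.append(w);C.append(D[n]['frame'].reshape(-1,3))
    
for n,w,c in zip(D,P,C):
    m=np.isfinite(w[:,0])&(w[:,2]<.2)&(w[:,0]>.25)&(w[:,0]<.95)&(abs(w[:,1])<.5)
    im=np.zeros((560,800,3),np.uint8);zb=np.full((560,800),-1.)
    q=w[m];cc=c[m];o=np.argsort(q[:,2]);q=q[o];cc=cc[o]
    a=((.95-q[:,0])*800).astype(int);b=((.5-q[:,1])*800).astype(int)
    for da in(0,1):
      for db in (0,1):
        im[np.clip(a+da,0,559),np.clip(b+db,0,799)]=cc
    cv2.imwrite(f'pics/top_{n}.png',im)
    g=w[m];print(n,'counter z',np.nanmedian(g[g[:,2]<.005][:,2]))
np.savez('start.npz',**{n+'_'+k:D[n][k] for n in D for k in('frame','depth','K','world_from_camera')})
E
```

```text
tray scene [([255.0, 208.0], 0.79, [0.565, 0.029])]
tray side [([253.0, 183.0], 0.87, [0.559, 0.028])]
board scene [([380.0, 220.0], 0.72, [0.472, 0.303])]
board side [([216.0, 117.0], 0.82, [0.476, 0.308])]
trivet scene [([163.0, 134.0], 0.72, [0.469, -0.29])]
trivet side [([232.0, 294.0], 0.56, [0.473, -0.291])]
glass_jar scene [([303.0, 162.0], 0.83, [0.398, 0.083]), ([290.0, 208.0], 0.81, [0.532, 0.104])]
glass_jar side [([238.0, 163.0], 0.88, [0.526, 0.1]), ([190.0, 172.0], 0.71, [0.393, 0.081])]
canister scene [([202.0, 150.0], 0.74, [0.473, -0.167]), ([262.0, 142.0], 0.7, [0.385, -0.035]), ([247.0, 177.0], 0.63, [0.498, -0.025])]
canister side [([234.0, 196.0], 0.96, [0.504, -0.018]), ([187.0, 208.0], 0.91, [0.382, -0.041]), ([226.0, 247.0], 0.78, [0.47, -0.169])]
mill scene [([274.0, 191.0], 0.57, [0.508, 0.05])]
mill side [([235.0, 181.0], 0.54, [0.51, 0.037])]
ramekin scene [([261.0, 220.0], 0.58, [0.592, 0.055])]
ramekin side [([264.0, 169.0], 0.85, [0.595, 0.07])]
square_dish scene [([234.0, 207.0], 0.68, [0.586, -0.015])]
square_dish side [([260.0, 195.0], 0.81, [0.571, -0.02]), ([264.0, 170.0], 0.72, [0.592, 0.066]), ([297.0, 121.0], 0.19, [0.721, 0.257])]
mug scene [([114.0, 209.0], 0.91, [0.71, -0.271])]
mug side [([335.0, 273.0], 0.84, [0.712, -0.266]), ([215.0, 119.0], 0.69, [0.473, 0.302]), ([266.0, 171.0], 0.51, [0.599, 0.069])]
food_box scene [([325.0, 314.0], 0.75, [0.723, 0.257])]
food_box side [([260.0, 190.0], 0.6, [0.572, 0.001]), ([300.0, 123.0], 0.57, [0.728, 0.256]), ([236.0, 166.0], 0.31, [0.519, 0.097]), ([252.0, 184.0], 0.3, [0.556, 0.025])]
scene counter z 1.820396419616177e-05
side counter z 0.0010394763622858516
```

```bash
ls pics
```

```text
a_scene.png
a_side.png
a_wrist.png
top_scene.png
top_side.png
```

Run:
```python
from h import *
s=np.load('start.npz')
for n in('scene','side'):
    d={k:s[n+'_'+k] for k in('frame','depth','K','world_from_camera')}
    w=cloud(d).reshape(-1,3);c=d['frame'].reshape(-1,3).astype(int)
    def sel(x,y,r,z0,z1): return (np.hypot(w[:,0]-x,w[:,1]-y)<r)&(w[:,2]>z0)&(w[:,2]<z1)
    for nm,x,y,z0,z1 in [('jar',.53,.102,.122,.134),('can',.50,-.021,.112,.127),('mill',.51,.042,.112,.124),('millbtn',.51,.042,.127,.142),('ram',.595,.065,.044,.053),('dish',.58,-.017,.044,.053),('red',.384,-.038,.1,.14),('teal',.396,.082,.112,.14),('blue',.472,-.168,.1,.14),('trivet',.471,-.29,.005,.014),('mug',.71,-.27,.084,.096),('box',.725,.257,.05,.066)]:
        m=sel(x,y,.03 if nm not in('ram','dish','trivet','mug','box') else {'trivet':.08,'mug':.05,'box':.09}.get(nm,.045),z0,z1);q=w[m]
        if len(q)<4: print(n,nm,len(q));continue
        r=cv2.minAreaRect((q[:,:2]*1000).astype(np.float32));mc=cv2.minEnclosingCircle((q[:,:2]*1000).astype(np.float32))
        print(n,nm,len(q),'mean',q.mean(0).round(4),'rect',np.round(r[0],1),np.round(r[1],1),round(r[2],1),'circ',np.round(mc[0],1),round(mc[1],1))
    # board by colour/height
    m=(w[:,2]>.01)&(w[:,2]<.021)&(w[:,1]>.2)&(w[:,1]<.42)&(w[:,0]<.62)
    print(n,'board',cv2.minAreaRect((w[m][:,:2]*1000).astype(np.float32)))
    m=(abs(w[:,0]-.565)<.14)&(abs(w[:,1]-.03)<.15)&(w[:,2]>.017)&(w[:,2]<.023)&(c.sum(1)<170)
    print(n,'tray',cv2.minAreaRect((w[m][:,:2]*1000).astype(np.float32)))
```

```text
scene jar 347 mean [0.5293 0.1002 0.1276] rect [528.3  99.8] [43.7 44.1] 50.0 circ [527.5 100.3] 23.7
scene can 323 mean [ 0.5048 -0.0209  0.1211] rect [501.8 -22.1] [43.2 43.5] 84.1 circ [501.3 -22.1] 28.1
scene mill 205 mean [0.5192 0.0426 0.1197] rect [513.8  40.4] [44.9 40.6] 24.6 circ [514.   40.2] 22.5
scene millbtn 36 mean [0.5155 0.0407 0.1335] rect [517.7  41.9] [17.4 14.4] 4.7 circ [518.4  42. ] 10.7
scene ram 169 mean [0.591  0.0632 0.0472] rect [592.1  63.9] [61.1 62.2] 55.1 circ [591.8  63. ] 32.1
scene dish 189 mean [ 0.576  -0.0135  0.0473] rect [574.7 -14. ] [59.5 60.4] 77.1 circ [575.8 -14.5] 40.6
scene red 356 mean [ 0.3899 -0.0345  0.1133] rect [385.2 -36.1] [44.5 45.6] 87.1 circ [385.  -37.2] 29.2
scene teal 307 mean [0.3992 0.0866 0.1208] rect [395.9  86.2] [44.1 46. ] 86.1 circ [396.5  85. ] 23.8
scene blue 349 mean [ 0.4734 -0.163   0.1138] rect [ 469.4 -165.8] [46.8 45.9] 41.9 circ [ 471.  -166.4] 28.5
scene trivet 1237 mean [ 0.4779 -0.2914  0.0083] rect [ 476.4 -293. ] [118.3 118.1] 69.6 circ [ 475.9 -292.5] 60.7
scene mug 281 mean [ 0.7172 -0.2691  0.0888] 
[... 1176 characters left out ...]
9] [46.8 42.9] 88.1 circ [397.3  83.8] 24.0
side blue 417 mean [ 0.4692 -0.1736  0.1146] rect [ 468.4 -170.2] [45.9 44.9] 45.9 circ [ 470.5 -168.6] 29.1
side trivet 2144 mean [ 0.4763 -0.2968  0.0091] rect [ 477.  -285.9] [129.5 141.6] 34.8 circ [ 477.8 -291.1] 76.5
side mug 275 mean [ 0.717  -0.2731  0.0895] rect [ 716.1 -271.4] [74.8 75.8] 25.6 circ [ 717.4 -270.8] 39.6
side box 783 mean [0.7266 0.2479 0.0583] rect [727.6 252. ] [ 87.8 120.2] 10.0 circ [726.5 252.2] 70.9
side board ((479.29547119140625, 307.44244384765625), (229.6103515625, 156.56932067871094), 2.9425697326660156)
side tray ((561.6481323242188, 26.3292236328125), (219.88877868652344, 173.75863647460938), 78.55982208251953)
```

View pics/top_scene.png

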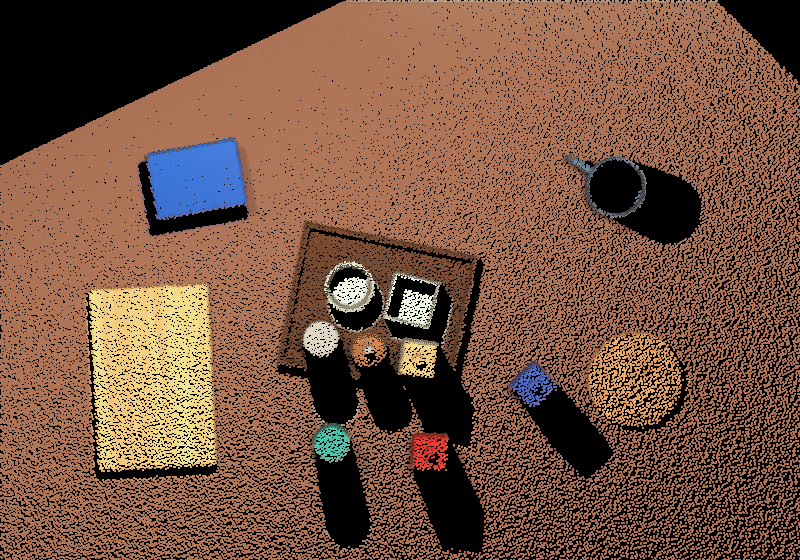

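View pics/top_side.png

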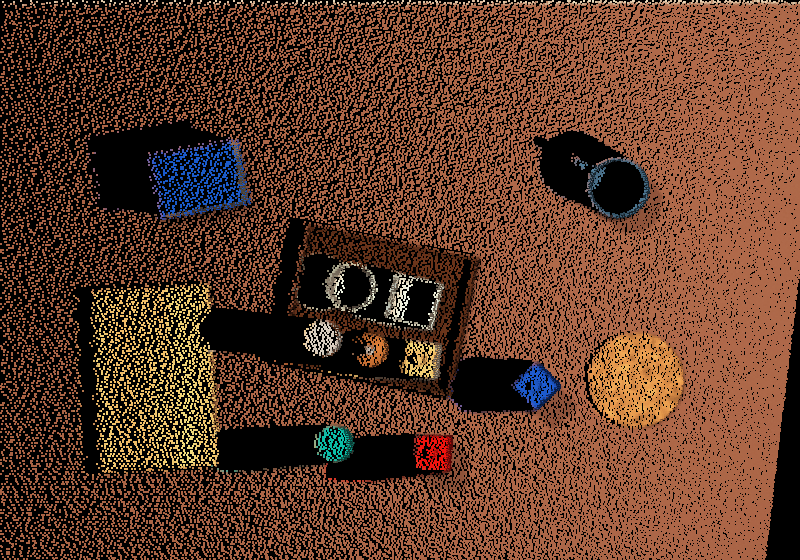

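```bash
cat > plan.py <<'E'
import sys
from h import *
# plan.py x y z yaw : shift in the tool's axes to go there from here
o=monitor.get_obs();p=o['tool_pos'];psi=o['tool_rot'][2];a=[float(v) for v in sys.argv[1:]]
print('now',p.round(4),o['tool_rot'].round(2),'w',round(o['grip_width'],4),'F',o['force'].round(1),'t',round(o['time_s'],2),'q',o['qpos'].round(0))
if len(a)>2:
    d=np.array(a[:3])-p;c,s=np.cos(np.radians(psi)),np.sin(np.radians(psi))
    t=psi-a[3] if len(a)>3 else 0
    t=(t+180)%360-180
    print('dx %.4f dy %.4f dz %.4f turn %.3f rad'%(d[0]*c+d[1]*s,d[0]*s-d[1]*c,-d[2],np.radians(t)),'len',np.linalg.norm(d).round(3))
E
python3 plan.py 0.528 0.098 0.2 78.5
```

```text
now [ 0.2554 -0.5978  0.2226] [180.     0.    23.14] w 0.0869 F [-0.4 -0.   0.6] t 1.25 q [68. 18. -4. 83.  1. 79. -3.]
dx 0.5241 dy -0.5327 dz 0.0226 turn -0.966 rad len 0.748
```

Request:
servo_tool([
  [100, 0.035, -0.035, 0, -0.065],
  [100, 0.07, -0.07, 0, -0.13],
  [100, 0.105, -0.105, 0, -0.195],
  [100, 0.14, -0.14, 0, -0.26],
  [100, 0.175, -0.175, 0, -0.325],
], grip_force=25)

```text
time_s: 1.88
tool_pos: [0.3481, -0.3665, 0.2228]
tool_rot: [180.0, 0.0, 41.9]
force: [1.1, -0.6, 0.4]
grip_width: 0.0871
```

```bash
python3 plan.py 0.528 0.098 0.2 78.5
```

```text
now [ 0.3481 -0.3665  0.2228] [1.7996e+02 1.0000e-02 4.1880e+01] w 0.0871 F [ 1.1 -0.6  0.4] t 1.88 q [ 58.   1. -14. 103.   0.  76.  -5.]
dx 0.4440 dy -0.2257 dz 0.0228 turn -0.639 rad len 0.499
```

Request:
servo_tool([
  [100, 0.044, -0.022, 0, -0.065],
  [100, 0.088, -0.045, 0, -0.13],
  [100, 0.132, -0.067, 0, -0.195],
  [100, 0.176, -0.09, 0, -0.26],
  [100, 0.22, -0.112, 0, -0.325],
])

```text
time_s: 2.5
tool_pos: [0.4375, -0.1365, 0.2229]
tool_rot: [179.9, 0.0, 60.5]
force: [1.0, -0.1, -0.4]
grip_width: 0.0872
```

```bash
python3 plan.py 0.528 0.098 0.2 78.5
```

```text
now [ 0.4375 -0.1365  0.2229] [1.7993e+02 2.0000e-02 6.0490e+01] w 0.0872 F [ 1.  -0.1 -0.4] t 2.5 q [ 44.  -5. -29. 108.  -2.  76. -13.]
dx 0.2487 dy -0.0367 dz 0.0229 turn -0.314 rad len 0.252
```

Request:
servo_tool([
  [100, 0.05, -0.007, 0, -0.063],
  [100, 0.1, -0.015, 0, -0.126],
  [100, 0.15, -0.022, 0, -0.189],
  [100, 0.2, -0.029, 0, -0.252],
  [100, 0.249, -0.037, 0.005, -0.314],
])

```text
time_s: 3.12
tool_pos: [0.5289, 0.0981, 0.2182]
tool_rot: [179.9, 0.0, 78.5]
force: [0.5, -0.3, 0.7]
grip_width: 0.0872
```

```bash
python3 - <<'E'
from h import *
d=imaging.read_camera('wrist');cv2.imwrite('pics/w1.png',d['frame'])
w=cloud(d).reshape(-1,3)
for nm,x,y,z0,z1 in [('jar',.528,.098,.122,.134),('can',.502,-.023,.112,.127),('mill',.5145,.039,.112,.124),('ram',.592,.063,.044,.053)]:
    q=w[(np.hypot(w[:,0]-x,w[:,1]-y)<.035)&(w[:,2]>z0)&(w[:,2]<z1)]
    if len(q)>5: print(nm,len(q),cv2.minAreaRect((q[:,:2]*1000).astype(np.float32)))
E
python3 plan.py 0.528 0.098 0.077 78.5
```

```text
jar 2534 ((525.7438354492188, 101.0155029296875), (44.82307052612305, 45.00562286376953), 35.622684478759766)
can 969 ((498.2715759277344, -28.264408111572266), (29.30062484741211, 42.112003326416016), 79.96905517578125)
mill 1366 ((511.7250671386719, 41.583290100097656), (43.312347412109375, 43.29746627807617), 79.8270492553711)
ram 748 ((589.5770874023438, 65.10796356201172), (62.5023078918457, 62.475833892822266), 31.270832061767578)
now [0.5291 0.1064 0.2175] [179.95  -0.38  79.03] w 0.0874 F [0.3 5.5 0.9] t 3.17 q [ 27.   8. -45.  98.   6.  76. -30.]
dx -0.0084 dy 0.0005 dz 0.1405 turn 0.009 rad len 0.141
```

View pics/w1.png

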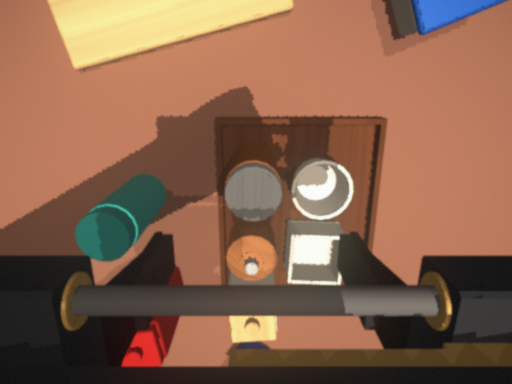

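Request:
servo_tool([
  [100, 0, 0, 0, 0],
  [100, 0, 0, 0, 0],
])

```text
time_s: 3.42
tool_pos: [0.5279, 0.0954, 0.2174]
tool_rot: [-180.0, 0.1, 78.3]
force: [0.5, -0.8, 0.4]
grip_width: 0.087
```

```bash
python3 - <<'E'
from h import *
d=imaging.read_camera('wrist')
w=cloud(d).reshape(-1,3)
for nm,x,y,z0,z1 in [('jar',.528,.098,.122,.134),('can',.502,-.023,.112,.127),('mill',.5145,.039,.112,.124),('ram',.592,.063,.044,.053)]:
    q=w[(np.hypot(w[:,0]-x,w[:,1]-y)<.035)&(w[:,2]>z0)&(w[:,2]<z1)]
    if len(q)>5: print(nm,len(q),cv2.minAreaRect((q[:,:2]*1000).astype(np.float32)))
E
python3 plan.py 0.527 0.099 0.077 78.5
```

```text
jar 2569 ((525.6747436523438, 100.94108581542969), (44.91591262817383, 44.66205978393555), 76.4987564086914)
can 878 ((498.250732421875, -28.281627655029297), (27.90567398071289, 42.034114837646484), 81.1336441040039)
mill 1392 ((511.521728515625, 41.22418212890625), (43.456275939941406, 43.64619827270508), 49.56637954711914)
ram 750 ((589.6914672851562, 64.87281799316406), (62.709983825683594, 62.50968933105469), 68.43324279785156)
now [0.528  0.0951 0.2176] [1.7999e+02 6.0000e-02 7.8220e+01] w 0.0869 F [ 0.1 -0.   0.4] t 3.48 q [ 28.   8. -44.  98.   6.  76. -29.]
dx 0.0037 dy -0.0017 dz 0.1406 turn -0.005 rad len 0.141
```

Request:
servo_tool([
  [100, 0.004, -0.002, 0.035, -0.005],
  [100, 0.004, -0.002, 0.07, -0.005],
  [100, 0.004, -0.002, 0.105, -0.005],
  [100, 0.004, -0.002, 0.13, -0.005],
  [100, 0.004, -0.002, 0.14, -0.005],
])

```text
time_s: 4.1
tool_pos: [0.526, 0.0992, 0.0763]
tool_rot: [-179.9, 0.1, 78.5]
force: [-0.2, -1.4, 0.8]
grip_width: 0.087
```

Request:
servo_tool([
  [50, 0, 0, 0, 0],
  [40, 0, 0, 0, 0],
  [40, 0, 0, 0, 0],
  [40, 0, 0, 0, 0],
  [40, 0, 0, 0, 0],
])

```text
time_s: 4.72
tool_pos: [0.5271, 0.1011, 0.0778]
tool_rot: [180.0, 0.0, 78.7]
force: [0.3, -0.0, 1.2]
grip_width: 0.0473
```

```bash
python3 plan.py
```

```text
now [0.5271 0.1011 0.0778] [179.95   0.    78.66] w 0.0473 F [ 0.3 -0.   1.2] t 4.72 q [ 25.  16. -43. 108.  13.  61. -35.]
```

Request:
servo_tool([
  [30, 0, 0, -0.015, 0],
  [30, 0, 0, -0.04, 0],
  [30, 0, 0, -0.07, 0],
  [30, 0, 0, -0.1, 0],
  [30, 0, 0, -0.11, 0],
])

```text
time_s: 5.35
tool_pos: [0.5278, 0.1015, 0.1899]
tool_rot: [179.8, -0.0, 78.7]
force: [0.8, -0.1, -2.2]
grip_width: 0.0478
```

```bash
python3 plan.py 0.558 0.356 0.187 78.6
```

```text
now [0.5278 0.1015 0.1899] [ 1.798e+02 -4.000e-02  7.867e+01] w 0.0478 F [ 0.8 -0.1 -2.2] t 5.35 q [ 27.   9. -45. 101.   7.  73. -30.]
dx 0.2554 dy -0.0204 dz 0.0029 turn 0.001 rad len 0.256
```

Request:
servo_tool([
  [30, 0.02, -0.002, 0, 0],
  [30, 0.05, -0.004, 0, 0],
  [30, 0.085, -0.007, 0, 0],
  [30, 0.12, -0.01, 0, 0],
  [30, 0.155, -0.012, 0, 0],
])

```text
time_s: 5.98
tool_pos: [0.5451, 0.2561, 0.1867]
tool_rot: [-179.9, 0.1, 78.6]
force: [1.1, 0.3, -2.2]
grip_width: 0.0474
```

Request:
servo_tool([
  [30, 0.035, -0.003, 0, 0],
  [30, 0.065, -0.005, 0, 0],
  [30, 0.088, -0.007, 0, 0],
  [30, 0.1, -0.008, 0, 0],
  [30, 0.1, -0.008, 0, 0],
])

```text
time_s: 6.6
tool_pos: [0.5568, 0.3554, 0.1869]
tool_rot: [-179.9, 0.0, 78.7]
force: [-0.0, -0.6, -2.0]
grip_width: 0.0473
```

```bash
python3 - <<'E'
from h import *
d=imaging.read_camera('wrist');cv2.imwrite('pics/w2.png',d['frame'])
E
python3 plan.py 0.558 0.356 0.088 78.6
```

```text
now [0.5573 0.3544 0.187 ] [-1.7997e+02  7.0000e-02  7.8660e+01] w 0.0474 F [ 0.1  0.6 -2. ] t 6.65 q [ -0.  28. -47.  83.  20.  78. -60.]
dx 0.0017 dy 0.0004 dz 0.0990 turn 0.001 rad len 0.099
```

View pics/w2.png

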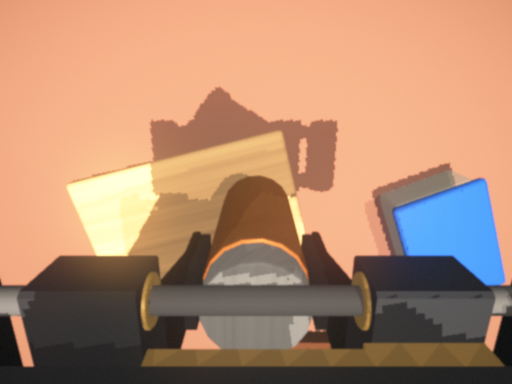

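Request:
servo_tool([
  [30, 0, 0, 0.03, 0],
  [30, 0, 0, 0.06, 0],
  [30, 0, 0, 0.085, 0],
  [30, 0, 0, 0.095, 0],
  [30, 0, 0, 0.098, 0],
])

```text
time_s: 7.28
tool_pos: [0.5577, 0.354, 0.0894]
tool_rot: [-180.0, 0.0, 78.6]
force: [-0.1, 0.8, -1.9]
grip_width: 0.0475
```

Request:
servo_tool([
  [30, 0, 0, 0, 0],
  [30, 0, 0, 0, 0],
])

```text
time_s: 7.52
tool_pos: [0.5579, 0.3554, 0.0907]
tool_rot: [179.9, -0.1, 78.7]
force: [0.2, 0.6, -1.2]
grip_width: 0.0471
```

```bash
python3 plan.py 0.558 0.356 0.087 78.6
```

```text
now [0.5579 0.3554 0.0907] [ 1.7992e+02 -6.0000e-02  7.8650e+01] w 0.0471 F [ 0.2  0.6 -1.2] t 7.53 q [ -2.  32. -45.  89.  24.  69. -62.]
dx 0.0006 dy -0.0000 dz 0.0037 turn 0.001 rad len 0.004
```

Request:
servo_tool([
  [30, 0, 0, 0.002, 0],
  [30, 0, 0, 0.002, 0],
  [30, 0, 0, 0.002, 0],
])

```text
time_s: 7.9
tool_pos: [0.5573, 0.3551, 0.0875]
tool_rot: [180.0, 0.0, 78.7]
force: [-0.1, 0.3, -1.5]
grip_width: 0.0475
```

Request:
servo_tool([
  [30, 0, 0, 0.001, 0],
  [30, 0, 0, 0.001, 0],
  [30, 0, 0, 0.001, 0],
])

```text
time_s: 8.28
tool_pos: [0.5575, 0.3552, 0.0869]
tool_rot: [180.0, -0.0, 78.7]
force: [1.0, -0.4, 1.8]
grip_width: 0.0475
```

Request:
servo_tool([
  [65, 0, 0, 0, 0],
  [80, 0, 0, 0, 0],
  [100, 0, 0, 0, 0],
  [100, 0, 0, 0, 0],
])

```text
time_s: 8.78
tool_pos: [0.5573, 0.355, 0.0864]
tool_rot: [-180.0, 0.0, 78.7]
force: [0.7, -0.0, 0.8]
grip_width: 0.0788
```

Request:
servo_tool([
  [100, 0, 0, -0.03, 0],
  [100, 0, 0, -0.06, 0],
  [100, 0, 0, -0.09, 0],
  [100, 0, 0, -0.12, 0],
  [100, 0, 0, -0.13, 0],
])

```text
time_s: 9.4
tool_pos: [0.558, 0.3558, 0.2186]
tool_rot: [179.9, -0.1, 78.7]
force: [-0.9, 0.8, -0.7]
grip_width: 0.087
```

```bash
python3 - <<'E'
from h import *
d=imaging.read_camera('wrist');cv2.imwrite('pics/w3.png',d['frame'])
E
python3 plan.py 0.5135 0.0395 0.21 78.6
```

```text
now [0.558  0.3558 0.2188] [ 1.7986e+02 -1.2000e-01  7.8660e+01] w 0.0869 F [ 0.3 -0.   0.7] t 9.45 q [ -0.  27. -48.  80.  20.  81. -59.]
dx -0.3189 dy 0.0186 dz 0.0088 turn 0.001 rad len 0.32
```

View pics/w3.png

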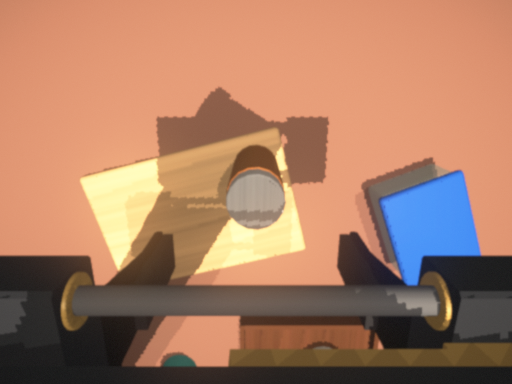

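Request:
servo_tool([
  [100, -0.03, 0.002, 0, 0],
  [100, -0.07, 0.004, 0, 0],
  [100, -0.11, 0.006, 0, 0],
  [100, -0.15, 0.009, 0, 0],
  [100, -0.19, 0.011, 0, 0],
])

```text
time_s: 10.07
tool_pos: [0.5299, 0.1647, 0.215]
tool_rot: [-179.9, 0.1, 78.6]
force: [0.7, -0.1, 0.7]
grip_width: 0.0869
```

Request:
servo_tool([
  [100, -0.04, 0.002, 0, 0],
  [100, -0.08, 0.005, 0, 0],
  [100, -0.11, 0.007, 0, 0],
  [100, -0.129, 0.008, 0, 0],
  [100, -0.129, 0.008, 0, 0],
])

```text
time_s: 10.7
tool_pos: [0.5126, 0.0366, 0.2153]
tool_rot: [-179.9, 0.1, 78.4]
force: [0.7, -0.4, 0.2]
grip_width: 0.0872
```

```bash
python3 plan.py 0.5135 0.0395 0.077 78.6
```

```text
now [0.5126 0.0366 0.2153] [-1.799e+02  6.000e-02  7.845e+01] w 0.0872 F [ 0.7 -0.4  0.2] t 10.7 q [ 34.   5. -43. 101.   3.  75. -21.]
dx 0.0030 dy 0.0003 dz 0.1383 turn -0.003 rad len 0.138
```

Request:
servo_tool([
  [100, 0.002, 0, 0.035, 0],
  [100, 0.002, 0, 0.07, 0],
  [100, 0.002, 0, 0.105, 0],
  [100, 0.002, 0, 0.13, 0],
  [100, 0.002, 0, 0.138, 0],
])

```text
time_s: 11.32
tool_pos: [0.5121, 0.0419, 0.0765]
tool_rot: [-179.8, -0.0, 78.8]
force: [0.4, 0.2, -0.2]
grip_width: 0.0867
```

Request:
servo_tool([
  [50, 0, 0, 0, 0],
  [35, 0, 0, 0, 0],
  [25, 0, 0, 0, 0],
  [25, 0, 0, 0, 0],
  [25, 0, 0, 0, 0],
])

```text
time_s: 11.95
tool_pos: [0.5138, 0.0404, 0.0788]
tool_rot: [180.0, 0.0, 78.6]
force: [0.3, -0.3, -0.3]
grip_width: 0.0451
```

Request:
servo_tool([
  [25, 0, 0, 0, 0],
])

```text
time_s: 12.08
tool_pos: [0.5136, 0.0404, 0.0788]
tool_rot: [180.0, 0.0, 78.7]
force: [-1.5, 0.8, 1.9]
grip_width: 0.0436
```

Request:
servo_tool([
  [25, 0, 0, -0.015, 0],
  [25, 0, 0, -0.04, 0],
  [25, 0, 0, -0.07, 0],
  [25, 0, 0, -0.1, 0],
  [25, 0, 0, -0.11, 0],
])

```text
time_s: 12.7
tool_pos: [0.5146, 0.0407, 0.1907]
tool_rot: [179.8, -0.0, 78.7]
force: [1.1, 0.1, -3.6]
grip_width: 0.0433
```

```bash
python3 plan.py 0.398 0.348 0.187 78.6
```

```text
now [0.5146 0.0407 0.1907] [ 1.7981e+02 -1.0000e-02  7.8660e+01] w 0.0433 F [ 1.1  0.1 -3.6] t 12.7 q [ 34.   6. -44. 103.   4.  72. -22.]
dx 0.2784 dy -0.1748 dz 0.0037 turn 0.001 rad len 0.329
```

Request:
servo_tool([
  [25, 0.02, -0.012, 0, 0],
  [25, 0.05, -0.031, 0, 0],
  [25, 0.085, -0.053, 0, 0],
  [25, 0.12, -0.075, 0, 0],
  [25, 0.155, -0.097, 0, 0],
])

```text
time_s: 13.32
tool_pos: [0.4479, 0.2124, 0.1878]
tool_rot: [-180.0, 0.1, 78.6]
force: [0.2, -0.2, -3.2]
grip_width: 0.0433
```

Request:
servo_tool([
  [25, 0.035, -0.022, 0, 0],
  [25, 0.07, -0.044, 0, 0],
  [25, 0.1, -0.063, 0, 0],
  [25, 0.123, -0.078, 0, 0],
  [25, 0.123, -0.078, 0, 0],
])

```text
time_s: 13.95
tool_pos: [0.3944, 0.3496, 0.1879]
tool_rot: [-179.9, -0.0, 79.0]
force: [-0.4, 0.5, -2.2]
grip_width: 0.043
```

Request:
servo_tool([
  [25, 0, 0, 0, 0],
])

```text
time_s: 14.08
tool_pos: [0.3968, 0.3464, 0.1878]
tool_rot: [-180.0, 0.1, 78.6]
force: [0.4, -0.4, -2.3]
grip_width: 0.0431
```

```bash
python3 plan.py 0.398 0.348 0.088 78.6
```

```text
now [0.3968 0.3464 0.1878] [-1.7997e+02  9.0000e-02  7.8630e+01] w 0.0431 F [ 0.4 -0.4 -2.3] t 14.07 q [ 10.  11. -59. 102.  10.  73. -63.]
dx 0.0018 dy 0.0008 dz 0.0998 turn 0.001 rad len 0.1
```

Request:
servo_tool([
  [25, 0.001, 0, 0.03, 0],
  [25, 0.001, 0, 0.06, 0],
  [25, 0.001, 0, 0.085, 0],
  [25, 0.001, 0, 0.096, 0],
  [25, 0.001, 0, 0.099, 0],
])

```text
time_s: 14.7
tool_pos: [0.3973, 0.3476, 0.0892]
tool_rot: [-180.0, 0.0, 78.6]
force: [0.9, -0.2, -4.0]
grip_width: 0.0434
```

Request:
servo_tool([
  [25, 0, 0, 0, 0],
  [25, 0, 0, 0, 0],
])

```text
time_s: 14.95
tool_pos: [0.3976, 0.3488, 0.0904]
tool_rot: [179.9, -0.1, 78.6]
force: [-0.8, 0.3, -3.4]
grip_width: 0.0433
```

Request:
servo_tool([
  [25, 0, 0, 0.002, 0],
  [25, 0, 0, 0.002, 0],
  [25, 0, 0, 0.002, 0],
])

```text
time_s: 15.32
tool_pos: [0.3972, 0.3486, 0.0878]
tool_rot: [180.0, -0.0, 78.7]
force: [-0.1, 0.4, -1.1]
grip_width: 0.0433
```

Request:
servo_tool([
  [25, 0, 0, 0.001, 0],
  [65, 0, 0, 0.001, 0],
  [80, 0, 0, 0.001, 0],
  [100, 0, 0, 0.001, 0],
  [100, 0, 0, 0.001, 0],
])

```text
time_s: 15.95
tool_pos: [0.3969, 0.3484, 0.0864]
tool_rot: [-180.0, 0.0, 78.7]
force: [-0.3, 0.9, -0.5]
grip_width: 0.0757
```

Request:
servo_tool([
  [100, 0, 0, -0.03, 0],
  [100, 0, 0, -0.06, 0],
  [100, 0, 0, -0.09, 0],
  [100, 0, 0, -0.12, 0],
  [100, 0, 0, -0.13, 0],
])

```text
time_s: 16.58
tool_pos: [0.3975, 0.3491, 0.2181]
tool_rot: [179.9, -0.1, 78.7]
force: [-0.6, -0.3, -0.1]
grip_width: 0.0871
```

```bash
python3 - <<'E'
from h import *
d=imaging.read_camera('wrist');cv2.imwrite('pics/w4.png',d['frame'])
E
python3 plan.py 0.501 -0.023 0.215 78.6
```

```text
now [0.3977 0.3491 0.2183] [ 1.7987e+02 -9.0000e-02  7.8650e+01] w 0.0871 F [0.7 0.6 0.2] t 16.62 q [ 11.   9. -60.  99.   8.  76. -62.]
dx -0.3445 dy 0.1746 dz 0.0033 turn 0.001 rad len 0.386
```

View pics/w4.png

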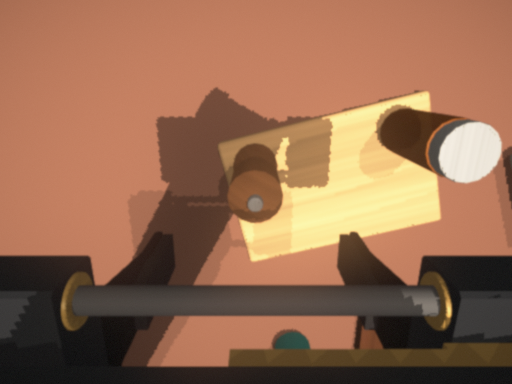

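Request:
servo_tool([
  [100, -0.03, 0.015, 0, 0],
  [100, -0.07, 0.035, 0, 0],
  [100, -0.11, 0.056, 0, 0],
  [100, -0.15, 0.076, 0, 0],
  [100, -0.19, 0.096, 0, 0],
])

```text
time_s: 17.25
tool_pos: [0.4533, 0.1414, 0.2152]
tool_rot: [-179.9, 0.1, 78.6]
force: [-0.0, -0.3, 0.5]
grip_width: 0.0874
```

Request:
servo_tool([
  [100, -0.04, 0.02, 0, 0],
  [100, -0.08, 0.041, 0, 0],
  [100, -0.12, 0.061, 0, 0],
  [100, -0.154, 0.078, 0, 0],
  [100, -0.154, 0.078, 0, 0],
])

```text
time_s: 17.88
tool_pos: [0.4994, -0.0268, 0.2147]
tool_rot: [-179.8, 0.0, 78.3]
force: [-0.8, 0.3, 0.1]
grip_width: 0.0868
```

Request:
servo_tool([
  [100, 0, 0, 0, 0],
  [100, 0, 0, 0, 0],
])

```text
time_s: 18.12
tool_pos: [0.4995, -0.0216, 0.2161]
tool_rot: [-180.0, -0.0, 78.8]
force: [-0.4, -0.1, -0.1]
grip_width: 0.0869
```

```bash
python3 - <<'E'
from h import *
d=imaging.read_camera('wrist');cv2.imwrite('pics/w5.png',d['frame'])
w=cloud(d).reshape(-1,3)
for nm,x,y,z0,z1 in [('can',.502,-.023,.112,.127),('ram',.592,.063,.044,.053),('dish',.575,-.0145,.044,.053)]:
    q=w[(np.hypot(w[:,0]-x,w[:,1]-y)<.045)&(w[:,2]>z0)&(w[:,2]<z1)]
    if len(q)>5: print(nm,len(q),cv2.minAreaRect((q[:,:2]*1000).astype(np.float32)))
E
python3 plan.py 0.5015 -0.0225 0.077 78.6
```

```text
can 2469 ((499.2515563964844, -21.507305145263672), (42.06651306152344, 42.04921340942383), 82.76375579833984)
ram 1039 ((589.9332885742188, 64.5989990234375), (62.840965270996094, 62.21953201293945), 32.47747802734375)
dish 973 ((572.0567016601562, -13.521610260009766), (60.2854118347168, 60.18838119506836), 76.2313003540039)
now [ 0.4996 -0.0217  0.2163] [-1.7999e+02  1.0000e-02  7.8790e+01] w 0.0871 F [-0.1  0.1  1. ] t 18.18 q [ 39.   2. -40. 103.   1.  75. -13.]
dx -0.0004 dy 0.0020 dz 0.1393 turn 0.003 rad len 0.139
```

View pics/w5.png

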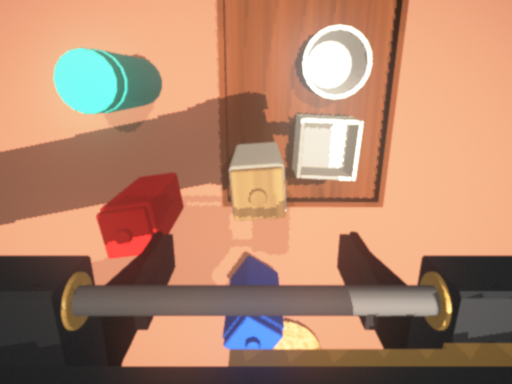

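Request:
servo_tool([
  [100, 0, 0.002, 0.035, -0.07],
  [100, 0, 0.002, 0.07, -0.07],
  [100, 0, 0.002, 0.105, -0.07],
  [100, 0, 0.002, 0.13, -0.07],
  [100, 0, 0.002, 0.138, -0.07],
])

```text
time_s: 18.8
tool_pos: [0.5006, -0.0226, 0.0772]
tool_rot: [-179.9, -0.0, 82.8]
force: [0.1, -0.1, 0.2]
grip_width: 0.0873
```

Request:
servo_tool([
  [50, 0, 0, 0, 0],
  [35, 0, 0, 0, 0],
  [30, 0, 0, 0, 0],
  [30, 0, 0, 0, 0],
  [30, 0, 0, 0, 0],
])

```text
time_s: 19.42
tool_pos: [0.5017, -0.0235, 0.0788]
tool_rot: [-180.0, 0.0, 82.7]
force: [-0.6, -0.3, 1.7]
grip_width: 0.0457
```

Request:
servo_tool([
  [30, 0, 0, 0, 0],
])

```text
time_s: 19.55
tool_pos: [0.5018, -0.0235, 0.0788]
tool_rot: [-180.0, 0.0, 82.7]
force: [-0.7, -0.3, 3.1]
grip_width: 0.0459
```

Request:
servo_tool([
  [30, 0, 0, -0.015, 0],
  [30, 0, 0, -0.04, 0],
  [30, 0, 0, -0.07, 0],
  [30, 0, 0, -0.1, 0],
  [30, 0, 0, -0.11, 0],
])

```text
time_s: 20.18
tool_pos: [0.5028, -0.0233, 0.1906]
tool_rot: [179.8, 0.0, 82.7]
force: [0.2, -0.6, -3.1]
grip_width: 0.046
```

```bash
python3 plan.py 0.482 0.262 0.188 82.7
```

```text
now [ 0.5028 -0.0233  0.1906] [1.7981e+02 2.0000e-02 8.2670e+01] w 0.046 F [ 0.2 -0.6 -3.1] t 20.18 q [ 39.   4. -40. 105.   2.  72.  -9.]
dx 0.2803 dy -0.0570 dz 0.0026 turn -0.000 rad len 0.286
```

Request:
servo_tool([
  [30, 0.02, -0.004, 0, 0],
  [30, 0.05, -0.01, 0, 0],
  [30, 0.085, -0.017, 0, 0],
  [30, 0.12, -0.024, 0, 0],
  [30, 0.155, -0.031, 0, 0],
])

```text
time_s: 20.8
tool_pos: [0.4901, 0.1351, 0.1877]
tool_rot: [-179.9, 0.0, 82.7]
force: [0.1, 0.4, -3.4]
grip_width: 0.046
```

Request:
servo_tool([
  [30, 0.035, -0.008, 0, 0],
  [30, 0.07, -0.015, 0, 0],
  [30, 0.1, -0.02, 0, 0],
  [30, 0.125, -0.026, 0, 0],
  [30, 0.125, -0.026, 0, 0],
])

```text
time_s: 21.42
tool_pos: [0.4793, 0.2641, 0.1878]
tool_rot: [-179.9, -0.1, 82.9]
force: [-0.2, -0.2, -2.8]
grip_width: 0.0458
```

Request:
servo_tool([
  [30, 0, 0, 0, 0],
])

```text
time_s: 21.55
tool_pos: [0.4809, 0.2605, 0.1878]
tool_rot: [-179.9, 0.1, 82.6]
force: [-0.2, 0.1, -3.1]
grip_width: 0.0456
```

```bash
python3 plan.py 0.482 0.262 0.088 82.7
```

```text
now [0.4809 0.2605 0.1878] [-1.7994e+02  9.0000e-02  8.2650e+01] w 0.0456 F [-0.2  0.1 -3.1] t 21.55 q [ 16.  13. -53.  99.  11.  73. -47.]
dx 0.0017 dy 0.0009 dz 0.0998 turn -0.001 rad len 0.1
```

Request:
servo_tool([
  [30, 0.001, 0.001, 0.03, 0],
  [30, 0.001, 0.001, 0.06, 0],
  [30, 0.001, 0.001, 0.085, 0],
  [30, 0.001, 0.001, 0.096, 0],
  [30, 0.001, 0.001, 0.099, 0],
])

```text
time_s: 22.18
tool_pos: [0.4823, 0.2614, 0.0892]
tool_rot: [-180.0, 0.0, 82.6]
force: [0.2, -0.3, -3.4]
grip_width: 0.0458
```

Request:
servo_tool([
  [30, 0, 0, 0, 0],
  [30, 0, 0, 0.001, 0],
  [30, 0, 0, 0.002, 0],
  [30, 0, 0, 0.002, 0],
])

```text
time_s: 22.68
tool_pos: [0.4824, 0.2625, 0.0878]
tool_rot: [180.0, -0.0, 82.7]
force: [1.5, 0.1, -1.8]
grip_width: 0.0457
```

Request:
servo_tool([
  [30, 0, 0, 0.001, 0],
  [65, 0, 0, 0.001, 0],
  [80, 0, 0, 0.001, 0],
  [100, 0, 0, 0.001, 0],
  [100, 0, 0, 0.001, 0],
])

```text
time_s: 23.3
tool_pos: [0.4822, 0.2624, 0.0865]
tool_rot: [180.0, -0.0, 82.7]
force: [1.3, -0.6, -0.0]
grip_width: 0.0781
```

Request:
servo_tool([
  [100, 0, 0, -0.03, 0],
  [100, 0, 0, -0.06, 0],
  [100, 0, 0, -0.09, 0],
  [100, 0, 0, -0.12, 0],
  [100, 0, 0, -0.13, 0],
])

```text
time_s: 23.92
tool_pos: [0.4829, 0.263, 0.2182]
tool_rot: [179.8, -0.1, 82.7]
force: [-0.1, 0.4, -0.3]
grip_width: 0.0869
```

```bash
python3 - <<'E'
from h import *
d=imaging.read_camera('wrist');cv2.imwrite('pics/w6.png',d['frame'])
for n in('scene','side'):
    d=imaging.read_camera(n);cv2.imwrite(f'pics/b_{n}.png',d['frame'])
    w=cloud(d).reshape(-1,3)
    for nm,x,y,z0,z1,R in [('jar',.557,.355,.132,.142,.03),('mill',.397,.348,.122,.133,.03),('can',.482,.262,.122,.136,.03),('ram',.592,.063,.044,.053,.045),('dish',.575,-.0145,.044,.053,.045)]:
        q=w[(np.hypot(w[:,0]-x,w[:,1]-y)<R)&(w[:,2]>z0)&(w[:,2]<z1)]
        if len(q)>5: print(n,nm,len(q),cv2.minAreaRect((q[:,:2]*1000).astype(np.float32)))
E
python3 plan.py 0.592 0.063 0.215 78.6
```

```text
scene jar 477 ((558.1324462890625, 352.76171875), (44.37969207763672, 43.773948669433594), 16.147865295410156)
scene mill 166 ((398.99114990234375, 352.3089904785156), (32.99081802368164, 42.397666931152344), 81.71553039550781)
scene can 345 ((481.8100891113281, 262.8711853027344), (42.29496383666992, 43.96633529663086), 83.72679901123047)
scene ram 172 ((591.584716796875, 64.49229431152344), (62.63855743408203, 60.9979133605957), 25.503173828125)
scene dish 187 ((574.5671997070312, -13.93155288696289), (59.46962356567383, 60.756744384765625), 75.74549865722656)
side jar 131 ((557.1363525390625, 351.3006591796875), (43.37562942504883, 46.41473388671875), 13.31035041809082)
side mill 85 ((397.1611328125, 342.44903564453125), (39.76266860961914, 40.73582458496094), 84.0460205078125)
side can 171 ((481.8210144042969, 260.7215881347656), (53.34605407714844, 42.44769287109375), 79.17235565185547)
side ram 124 ((591.0676879882812, 62.60973358154297), (62.16600036621094, 64.74061584472656), 35.60434341430664)
side dish 150 ((574.61669921875, -15.887565612792969), (63.23842239379883, 60.06949234008789), 76.21981811523438)
now [0.4821 0.2622 0.216 ] [-1.7999e+02  2.0000e-02  8.2660e+01] w 0.0869 F [-0.1 -0.2 -0.3] t 24.07 q [ 16.  12. -53.  97.  10.  76. -46.]
dx -0.1835 dy 0.1345 dz 0.0010 turn 0.071 rad len 0.228
```

View pics/b_side.png

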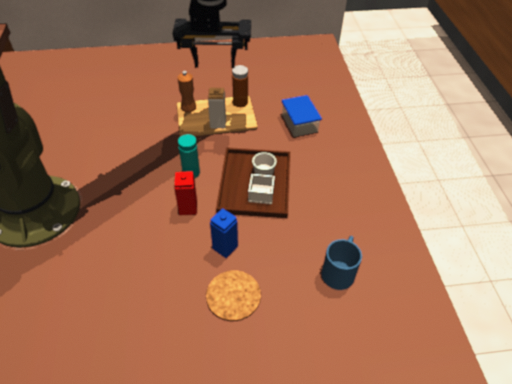

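Request:
servo_tool([
  [88, -0.03, 0.022, 0, 0.02],
  [88, -0.07, 0.051, 0, 0.05],
  [88, -0.11, 0.081, 0, 0.071],
  [88, -0.15, 0.11, 0, 0.071],
  [88, -0.183, 0.134, 0, 0.071],
])

```text
time_s: 24.7
tool_pos: [0.5916, 0.0612, 0.2144]
tool_rot: [-179.8, 0.1, 78.5]
force: [0.1, 0.2, 0.1]
grip_width: 0.0767
```

Request:
servo_tool([
  [88, 0, 0, 0, 0],
  [88, 0, 0, 0, 0],
  [88, 0, 0, 0, 0],
])

```text
time_s: 25.08
tool_pos: [0.5909, 0.0655, 0.2161]
tool_rot: [-179.9, -0.0, 78.8]
force: [0.5, 0.8, 0.4]
grip_width: 0.0763
```

```bash
python3 - <<'E'
from h import *
d=imaging.read_camera('wrist');cv2.imwrite('pics/w7.png',d['frame'])
w=cloud(d).reshape(-1,3)
for nm,x,y,z0,z1 in [('ram',.592,.063,.044,.053),('dish',.575,-.0145,.044,.053)]:
    q=w[(np.hypot(w[:,0]-x,w[:,1]-y)<.045)&(w[:,2]>z0)&(w[:,2]<z1)]
    if len(q)>5: print(nm,len(q),cv2.minAreaRect((q[:,:2]*1000).astype(np.float32)))
E
python3 plan.py 0.5915 0.0633 0.021 78.6
```

```text
ram 766 ((589.9616088867188, 64.94155883789062), (62.527427673339844, 62.360023498535156), 33.19834518432617)
dish 778 ((572.22265625, -13.24249267578125), (60.54905700683594, 59.932395935058594), 76.38529205322266)
now [0.591  0.0654 0.2163] [-179.97    0.     78.75] w 0.0768 F [-0.2 -0.2  0. ] t 25.12 q [ 29.  17. -45.  91.  12.  78. -29.]
dx -0.0020 dy 0.0009 dz 0.1953 turn 0.003 rad len 0.195
```

View pics/w7.png

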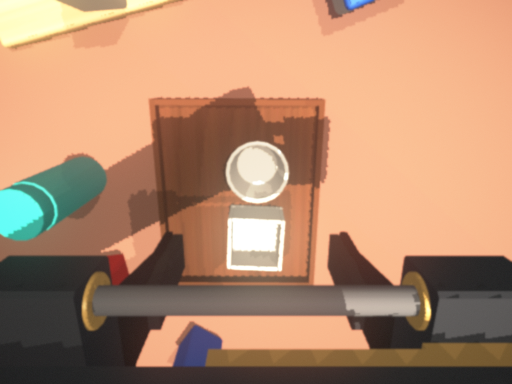

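Request:
servo_tool([
  [88, -0.002, 0.001, 0.04, 0],
  [88, -0.002, 0.001, 0.08, 0],
  [88, -0.002, 0.001, 0.115, 0],
  [88, -0.002, 0.001, 0.14, 0],
  [88, -0.002, 0.001, 0.15, 0],
])

```text
time_s: 25.75
tool_pos: [0.591, 0.0624, 0.0651]
tool_rot: [-179.9, 0.0, 78.7]
force: [-0.1, -0.5, 0.6]
grip_width: 0.0767
```

Request:
servo_tool([
  [88, 0, 0, 0, 0],
  [88, 0, 0, 0.015, 0],
  [88, 0, 0, 0.03, 0],
  [88, 0, 0, 0.042, 0],
  [88, 0, 0, 0.045, 0],
])

```text
time_s: 26.38
tool_pos: [0.5914, 0.0615, 0.0202]
tool_rot: [-179.9, 0.0, 78.6]
force: [-0.6, 0.3, -0.3]
grip_width: 0.0762
```

```bash
python3 plan.py 0.5915 0.0633 0.021 78.6
```

```text
now [0.5914 0.0615 0.0202] [-1.7988e+02  3.0000e-02  7.8600e+01] w 0.0762 F [-0.6  0.3 -0.3] t 26.38 q [ 25.  28. -41. 102.  21.  58. -35.]
dx 0.0018 dy -0.0003 dz -0.0008 turn 0.000 rad len 0.002
```

Request:
servo_tool([
  [70, 0, 0, 0, 0],
  [60, 0, 0, 0, 0],
  [55, 0, 0, 0, 0],
  [50, 0, 0, 0, 0],
  [50, 0, 0, 0, 0],
])

```text
time_s: 27.0
tool_pos: [0.5925, 0.0617, 0.022]
tool_rot: [180.0, 0.0, 78.6]
force: [-1.5, 0.1, 3.6]
grip_width: 0.0608
```

Request:
servo_tool([
  [50, 0, 0, 0, 0],
  [50, 0, 0, -0.01, 0],
  [50, 0, 0, -0.03, 0],
  [50, 0, 0, -0.05, 0],
  [50, 0, 0, -0.06, 0],
])

```text
time_s: 27.62
tool_pos: [0.5935, 0.0618, 0.0839]
tool_rot: [179.8, -0.0, 78.6]
force: [-0.7, 0.8, -2.0]
grip_width: 0.0604
```

```bash
python3 - <<'E'
from h import *
d=imaging.read_camera('wrist');cv2.imwrite('pics/w8.png',d['frame'])
E
python3 plan.py 0.5915 0.0633 0.21 78.6
```

```text
now [0.5939 0.0619 0.0846] [ 1.7977e+02 -3.0000e-02  7.8590e+01] w 0.0602 F [ 0.3  0.2 -0.9] t 27.68 q [ 27.  24. -43.  99.  18.  64. -33.]
dx 0.0009 dy -0.0026 dz -0.1254 turn -0.000 rad len 0.125
```

View pics/w8.png

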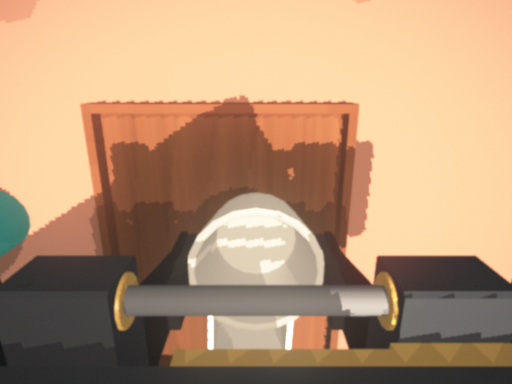

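Request:
servo_tool([
  [50, 0, 0, -0.03, 0],
  [50, 0, 0, -0.06, 0],
  [50, 0, 0, -0.09, 0],
  [50, 0, 0, -0.115, 0],
  [50, 0, 0, -0.125, 0],
])

```text
time_s: 28.3
tool_pos: [0.5929, 0.0618, 0.208]
tool_rot: [179.9, -0.0, 78.6]
force: [0.3, 0.6, -2.8]
grip_width: 0.0604
```

```bash
python3 plan.py 0.476 -0.293 0.21 78.6
```

```text
now [0.5929 0.0618 0.208 ] [ 1.7988e+02 -1.0000e-02  7.8600e+01] w 0.0604 F [ 0.3  0.6 -2.8] t 28.3 q [ 29.  17. -45.  91.  13.  77. -29.]
dx -0.3709 dy -0.0444 dz -0.0020 turn -0.000 rad len 0.374
```

Request:
servo_tool([
  [50, -0.02, -0.002, 0, 0],
  [50, -0.05, -0.006, 0, 0],
  [50, -0.085, -0.01, 0, 0],
  [50, -0.12, -0.014, 0, 0],
  [50, -0.155, -0.018, 0, 0],
])

```text
time_s: 28.92
tool_pos: [0.5429, -0.0878, 0.2055]
tool_rot: [-179.9, 0.0, 78.6]
force: [-0.2, 0.4, -1.6]
grip_width: 0.0603
```

Request:
servo_tool([
  [50, -0.035, -0.004, 0, 0],
  [50, -0.07, -0.009, 0, 0],
  [50, -0.105, -0.013, 0, 0],
  [50, -0.14, -0.017, 0, 0],
  [50, -0.175, -0.021, 0, 0],
])

```text
time_s: 29.55
tool_pos: [0.4878, -0.255, 0.2056]
tool_rot: [-179.9, -0.0, 78.6]
force: [0.4, -0.7, -1.8]
grip_width: 0.0605
```

Request:
servo_tool([
  [50, -0.02, -0.002, 0, 0],
  [50, -0.038, -0.004, 0, 0],
  [50, -0.038, -0.004, 0, 0],
  [50, -0.038, -0.004, 0, 0],
])

```text
time_s: 30.05
tool_pos: [0.4781, -0.289, 0.2065]
tool_rot: [180.0, -0.1, 78.7]
force: [0.6, 0.7, -2.3]
grip_width: 0.0608
```

```bash
python3 - <<'E'
from h import *
d=imaging.read_camera('wrist');cv2.imwrite('pics/w9.png',d['frame'])
w=cloud(d).reshape(-1,3)
for nm,x,y,z0,z1,R in [('triv',.476,-.292,.004,.012,.08)]:
    q=w[(np.hypot(w[:,0]-x,w[:,1]-y)<R)&(w[:,2]>z0)&(w[:,2]<z1)]
    if len(q)>5: print(nm,len(q),cv2.minAreaRect((q[:,:2]*1000).astype(np.float32)))
E
python3 plan.py 0.476 -0.293 0.025 78.6
```

```text
triv 7869 ((475.3533020019531, -284.21026611328125), (103.20282745361328, 118.52780151367188), 79.63130950927734)
now [ 0.4782 -0.289   0.2066] [ 1.7998e+02 -3.0000e-02  7.8730e+01] w 0.0603 F [ 0.2 -0.5 -1.3] t 30.1 q [ 58.  10. -33.  97.   6.  75.  13.]
dx -0.0044 dy -0.0014 dz 0.1816 turn 0.002 rad len 0.182
```

View pics/w9.png

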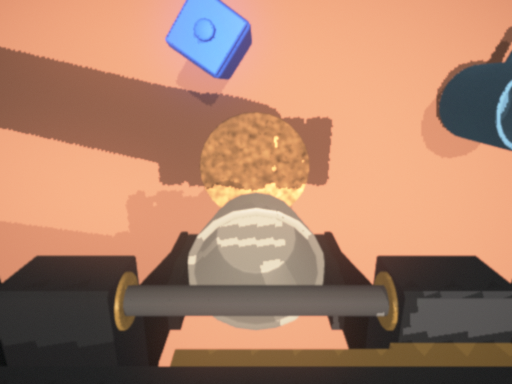

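Request:
servo_tool([
  [50, -0.003, -0.001, 0.035, 0],
  [50, -0.003, -0.001, 0.07, 0],
  [50, -0.003, -0.001, 0.105, 0],
  [50, -0.003, -0.001, 0.135, 0],
  [50, -0.003, -0.001, 0.15, 0],
])

```text
time_s: 30.72
tool_pos: [0.4755, -0.2918, 0.0551]
tool_rot: [-179.9, -0.1, 78.7]
force: [1.8, -0.4, -1.4]
grip_width: 0.0604
```

Request:
servo_tool([
  [50, 0, 0, 0.01, 0],
  [50, 0, 0, 0.02, 0],
  [50, 0, 0, 0.028, 0],
  [50, 0, 0, 0.028, 0],
  [50, 0, 0, 0.028, 0],
])

```text
time_s: 31.35
tool_pos: [0.4762, -0.2936, 0.029]
tool_rot: [180.0, 0.0, 78.6]
force: [0.4, -0.4, -1.9]
grip_width: 0.0607
```

```bash
python3 plan.py 0.476 -0.293 0.024 78.6
```

```text
now [ 0.4762 -0.2936  0.029 ] [1.7996e+02 2.0000e-02 7.8600e+01] w 0.0607 F [ 0.4 -0.4 -1.9] t 31.35 q [ 56.  21. -31. 107.  13.  56.   8.]
dx 0.0005 dy -0.0003 dz 0.0050 turn -0.000 rad len 0.005
```

Request:
servo_tool([
  [50, 0, 0, 0.002, 0],
  [50, 0, 0, 0.004, 0],
  [50, 0, 0, 0.004, 0],
  [50, 0, 0, 0.004, 0],
])

```text
time_s: 31.85
tool_pos: [0.4758, -0.2933, 0.0246]
tool_rot: [180.0, 0.0, 78.6]
force: [0.2, 0.3, -1.8]
grip_width: 0.0607
```

Request:
servo_tool([
  [50, 0, 0, 0.001, 0],
  [50, 0, 0, 0.001, 0],
  [50, 0, 0, 0.001, 0],
])

```text
time_s: 32.22
tool_pos: [0.476, -0.2935, 0.024]
tool_rot: [180.0, 0.0, 78.6]
force: [-0.7, 0.3, 3.3]
grip_width: 0.0602
```

Contact. Release and rise.

Request:
servo_tool([
  [75, 0, 0, 0, 0],
  [85, 0, 0, 0, 0],
  [95, 0, 0, 0, 0],
  [100, 0, 0, 0, 0],
  [100, 0, 0, 0, 0],
])

```text
time_s: 32.85
tool_pos: [0.4758, -0.2933, 0.0235]
tool_rot: [-180.0, 0.0, 78.6]
force: [0.7, 0.4, -0.5]
grip_width: 0.0857
```

Request:
servo_tool([
  [100, 0, 0, -0.025, 0],
  [100, 0, 0, -0.06, 0],
  [100, 0, 0, -0.1, 0],
  [100, 0, 0, -0.14, 0],
  [100, 0, 0, -0.18, 0],
])

```text
time_s: 33.48
tool_pos: [0.4757, -0.2932, 0.2049]
tool_rot: [180.0, 0.0, 78.6]
force: [0.5, -0.4, -0.1]
grip_width: 0.0868
```

Request:
servo_tool([
  [100, 0.035, 0, -0.01, 0],
  [100, 0.08, 0, -0.01, 0],
  [100, 0.13, 0, -0.01, 0],
  [100, 0.18, 0, -0.01, 0],
  [100, 0.23, 0, -0.01, 0],
])

```text
time_s: 34.1
tool_pos: [0.5214, -0.0663, 0.2137]
tool_rot: [180.0, 0.0, 78.6]
force: [0.1, -0.2, 0.1]
grip_width: 0.0869
```

```bash
python3 - <<'E'
from h import *
for n in('scene','side'):
    d=imaging.read_camera(n);cv2.imwrite(f'pics/c_{n}.png',d['frame'])
    w=cloud(d).reshape(-1,3)
    for nm,x,y,z0,z1,R in [('ramekin',.476,-.292,.044,.055,.045),('triv',.476,-.292,.004,.014,.068),('can',.482,.262,.122,.136,.03)]:
        q=w[(np.hypot(w[:,0]-x,w[:,1]-y)<R)&(w[:,2]>z0)&(w[:,2]<z1)]
        if len(q)>5: print(n,nm,len(q),cv2.minAreaRect((q[:,:2]*1000).astype(np.float32)))
E
python3 plan.py 0.4823 0.2625 0.215 82.7
```

```text
scene ramekin 159 ((477.180419921875, -291.9869384765625), (61.27714157104492, 62.14030456542969), 29.628646850585938)
scene triv 826 ((480.7516174316406, -288.0221252441406), (107.85256958007812, 117.58699035644531), 45.77524948120117)
scene can 389 ((482.7429504394531, 262.8229675292969), (41.917572021484375, 42.76471710205078), 82.84786224365234)
side ramekin 235 ((477.4992980957031, -292.5159912109375), (62.116695404052734, 61.618534088134766), 83.55989074707031)
side triv 1510 ((475.52398681640625, -292.77447509765625), (118.87210845947266, 128.77655029296875), 29.791706085205078)
side can 57 ((469.55535888671875, 263.0971374511719), (45.9573860168457, 16.636198043823242), 81.5698013305664)
now [ 0.5221 -0.0603  0.2142] [ 1.7994e+02 -1.6000e-01  7.9200e+01] w 0.0869 F [-0.1  0.3 -0.3] t 34.2 q [ 45.   6. -44. 100.   4.  75. -10.]
dx 0.3096 dy -0.0996 dz -0.0008 turn -0.061 rad len 0.325
```

View pics/c_side.png

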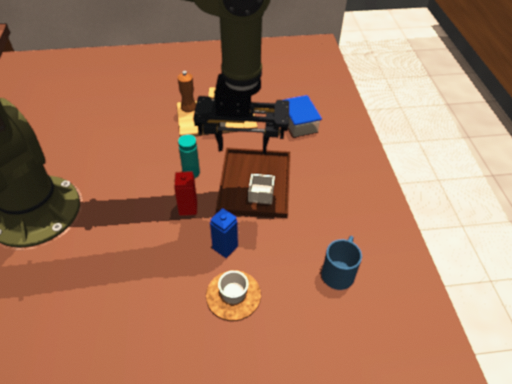

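Request:
servo_tool([
  [100, 0.035, -0.011, 0, -0.03],
  [100, 0.075, -0.024, 0, -0.061],
  [100, 0.115, -0.037, 0, -0.061],
  [100, 0.155, -0.05, 0, -0.061],
  [100, 0.195, -0.063, 0, -0.061],
])

```text
time_s: 34.83
tool_pos: [0.4975, 0.1369, 0.2136]
tool_rot: [180.0, 0.0, 82.1]
force: [1.1, -0.4, 0.4]
grip_width: 0.087
```

Request:
servo_tool([
  [100, 0.04, -0.01, 0, 0],
  [100, 0.08, -0.02, 0, 0],
  [100, 0.11, -0.028, 0, 0],
  [100, 0.11, -0.028, 0, 0],
  [100, 0.11, -0.028, 0, 0],
])

```text
time_s: 35.45
tool_pos: [0.4856, 0.2476, 0.2133]
tool_rot: [-180.0, 0.1, 82.1]
force: [1.3, -0.9, -1.3]
grip_width: 0.0867
```

Request:
servo_tool([
  [100, 0, 0, 0, 0],
  [100, 0, 0, 0, 0],
])

```text
time_s: 35.7
tool_pos: [0.4859, 0.2474, 0.2135]
tool_rot: [180.0, 0.0, 82.0]
force: [-0.0, -0.4, 0.0]
grip_width: 0.087
```

```bash
python3 plan.py 0.4823 0.2625 0.0875 82.7
```

```text
now [0.4859 0.2474 0.2135] [1.7999e+02 4.0000e-02 8.1980e+01] w 0.087 F [-0.  -0.4  0. ] t 35.7 q [ 21.  12. -57.  97.  11.  76. -46.]
dx 0.0145 dy -0.0057 dz 0.1260 turn -0.013 rad len 0.127
```

Request:
servo_tool([
  [100, 0.0145, -0.006, 0.02, -0.013],
  [100, 0.0145, -0.006, 0.06, -0.013],
  [100, 0.0145, -0.006, 0.095, -0.013],
  [100, 0.0145, -0.006, 0.12, -0.013],
  [100, 0.0145, -0.006, 0.126, -0.013],
])

```text
time_s: 36.33
tool_pos: [0.4792, 0.2638, 0.0848]
tool_rot: [-179.7, 0.1, 82.9]
force: [-1.0, 0.3, 0.7]
grip_width: 0.0871
```

Request:
servo_tool([
  [100, 0, 0, 0, 0],
  [100, 0, 0, 0, 0],
])

```text
time_s: 36.58
tool_pos: [0.4821, 0.2645, 0.0885]
tool_rot: [179.9, -0.1, 82.9]
force: [-0.2, 0.5, 0.1]
grip_width: 0.0871
```

```bash
python3 plan.py 0.4823 0.2625 0.0870 82.7
```

```text
now [0.4821 0.2645 0.0885] [ 1.7991e+02 -6.0000e-02  8.2860e+01] w 0.0871 F [-0.2  0.5  0.1] t 36.58 q [ 15.  21. -54. 105.  19.  64. -53.]
dx -0.0019 dy 0.0005 dz 0.0015 turn 0.003 rad len 0.002
```

Request:
servo_tool([
  [70, -0.001, 0, 0.001, 0],
  [50, -0.001, 0, 0.001, 0],
  [35, -0.001, 0, 0.001, 0],
  [30, -0.001, 0, 0.001, 0],
  [30, -0.001, 0, 0.001, 0],
])

```text
time_s: 37.2
tool_pos: [0.4815, 0.2627, 0.0865]
tool_rot: [180.0, 0.0, 82.8]
force: [-0.1, 0.4, -0.9]
grip_width: 0.0459
```

Request:
servo_tool([
  [30, 0, 0, 0, 0],
  [30, 0, 0, 0, 0],
])

```text
time_s: 37.45
tool_pos: [0.4815, 0.2627, 0.0865]
tool_rot: [180.0, 0.0, 82.8]
force: [0.6, 0.8, 1.0]
grip_width: 0.0458
```

```bash
python3 plan.py 0.5018 -0.0235 0.0788 82.7
```

```text
now [0.4815 0.2627 0.0865] [179.99   0.    82.84] w 0.0458 F [0.6 0.8 1. ] t 37.45 q [ 15.  21. -54. 105.  19.  63. -53.]
dx -0.2814 dy 0.0559 dz 0.0077 turn 0.002 rad len 0.287
```

Request:
servo_tool([
  [30, 0, 0, -0.015, 0],
  [30, 0, 0, -0.04, 0],
  [30, 0, 0, -0.07, 0],
  [30, 0, 0, -0.1, 0],
  [30, 0, 0, -0.11, 0],
])

```text
time_s: 38.08
tool_pos: [0.482, 0.2634, 0.1986]
tool_rot: [179.8, -0.1, 82.8]
force: [0.6, -0.3, -3.7]
grip_width: 0.046
```

```bash
python3 plan.py 0.5018 -0.0235 0.195 82.7
```

```text
now [0.482  0.2634 0.1986] [ 1.7984e+02 -7.0000e-02  8.2850e+01] w 0.046 F [ 0.6 -0.3 -3.7] t 38.08 q [ 19.  14. -57.  98.  12.  75. -48.]
dx -0.2822 dy 0.0554 dz 0.0036 turn 0.003 rad len 0.288
```

Request:
servo_tool([
  [30, -0.02, 0.004, 0, 0],
  [30, -0.05, 0.01, 0, 0],
  [30, -0.085, 0.017, 0, 0],
  [30, -0.12, 0.024, 0, 0],
  [30, -0.155, 0.03, 0, 0],
])

```text
time_s: 38.7
tool_pos: [0.4911, 0.1039, 0.1958]
tool_rot: [-179.9, 0.0, 82.8]
force: [0.3, 1.3, -3.1]
grip_width: 0.0458
```

Request:
servo_tool([
  [30, -0.035, 0.007, 0, 0],
  [30, -0.07, 0.014, 0, 0],
  [30, -0.1, 0.02, 0, 0],
  [30, -0.126, 0.025, 0, 0],
  [30, -0.126, 0.025, 0, 0],
])

```text
time_s: 39.33
tool_pos: [0.5002, -0.0256, 0.1955]
tool_rot: [-179.9, 0.0, 82.6]
force: [0.3, 0.8, -3.5]
grip_width: 0.046
```

Request:
servo_tool([
  [30, 0, 0, 0, 0],
  [30, 0, 0, 0, 0],
])

```text
time_s: 39.58
tool_pos: [0.5007, -0.0216, 0.1964]
tool_rot: [-180.0, -0.0, 83.0]
force: [-0.0, -1.0, -3.2]
grip_width: 0.0459
```

```bash
python3 plan.py 0.5018 -0.0235 0.0785 82.7
```

```text
now [ 0.5007 -0.0216  0.1964] [-1.7998e+02 -1.0000e-02  8.2960e+01] w 0.0459 F [-0.  -1.  -3.2] t 39.58 q [ 45.   4. -47. 105.   3.  73. -10.]
dx -0.0018 dy 0.0013 dz 0.1179 turn 0.005 rad len 0.118
```

Request:
servo_tool([
  [30, -0.001, 0.001, 0.03, 0.003],
  [30, -0.001, 0.001, 0.065, 0.003],
  [30, -0.001, 0.001, 0.095, 0.003],
  [30, -0.001, 0.001, 0.112, 0.003],
  [30, -0.001, 0.001, 0.116, 0.003],
])

```text
time_s: 40.2
tool_pos: [0.5014, -0.0235, 0.0799]
tool_rot: [-179.9, -0.0, 82.7]
force: [-0.1, 0.0, -3.3]
grip_width: 0.046
```

Request:
servo_tool([
  [30, 0, 0, 0, 0],
  [30, 0, 0, 0, 0],
  [30, 0, 0, 0, 0],
])

```text
time_s: 40.58
tool_pos: [0.5024, -0.0242, 0.0814]
tool_rot: [179.9, 0.0, 82.7]
force: [0.5, -0.2, -3.9]
grip_width: 0.046
```

```bash
python3 plan.py 0.5018 -0.0235 0.0775 82.7
```

```text
now [ 0.5024 -0.0242  0.0814] [1.7991e+02 2.0000e-02 8.2660e+01] w 0.046 F [ 0.5 -0.2 -3.9] t 40.58 q [ 42.  12. -46. 112.  10.  60. -16.]
dx 0.0006 dy -0.0007 dz 0.0039 turn -0.001 rad len 0.004
```

Request:
servo_tool([
  [30, 0, 0, 0.002, 0],
  [30, 0, 0, 0.0035, 0],
  [30, 0, 0, 0.0035, 0],
  [30, 0, 0, 0.0035, 0],
])

```text
time_s: 41.08
tool_pos: [0.502, -0.0242, 0.0775]
tool_rot: [180.0, 0.0, 82.7]
force: [-0.9, -0.5, 3.3]
grip_width: 0.0457
```

Request:
servo_tool([
  [65, 0, 0, 0, 0],
  [80, 0, 0, 0, 0],
  [100, 0, 0, 0, 0],
  [100, 0, 0, 0, 0],
])

```text
time_s: 41.58
tool_pos: [0.5018, -0.024, 0.077]
tool_rot: [180.0, -0.0, 82.7]
force: [-0.8, 0.3, -0.4]
grip_width: 0.0779
```

Request:
servo_tool([
  [100, 0, 0, -0.03, 0],
  [100, 0, 0, -0.06, 0],
  [100, 0, 0, -0.09, 0],
  [100, 0, 0, -0.12, 0],
  [100, 0, 0, -0.14, 0],
])

```text
time_s: 42.2
tool_pos: [0.5023, -0.024, 0.2186]
tool_rot: [179.9, 0.0, 82.7]
force: [0.0, -0.3, -0.1]
grip_width: 0.0871
```

Request:
servo_tool([
  [100, 0, 0, 0, 0],
])

```text
time_s: 42.32
tool_pos: [0.5029, -0.0241, 0.2184]
tool_rot: [179.8, 0.0, 82.7]
force: [-0.1, 0.3, -0.6]
grip_width: 0.0871
```

```bash
python3 plan.py 0.397 0.3485 0.215 78.65
```

```text
now [ 0.5029 -0.0241  0.2184] [1.7982e+02 4.0000e-02 8.2660e+01] w 0.0871 F [-0.1  0.3 -0.6] t 42.33 q [ 46.   3. -47. 103.   2.  75.  -9.]
dx 0.3560 dy -0.1526 dz 0.0034 turn 0.070 rad len 0.387
```

Request:
servo_tool([
  [100, 0.03, -0.013, 0, 0.03],
  [100, 0.07, -0.03, 0, 0.07],
  [100, 0.11, -0.047, 0, 0.07],
  [100, 0.15, -0.064, 0, 0.07],
  [100, 0.19, -0.081, 0, 0.07],
])

```text
time_s: 42.95
tool_pos: [0.4446, 0.1757, 0.2158]
tool_rot: [-179.9, 0.0, 78.6]
force: [0.1, -0.1, 0.2]
grip_width: 0.0869
```

Request:
servo_tool([
  [100, 0.04, -0.014, 0, 0],
  [100, 0.08, -0.028, 0, 0],
  [100, 0.12, -0.043, 0, 0],
  [100, 0.15, -0.053, 0, 0],
  [100, 0.15, -0.053, 0, 0],
])

```text
time_s: 43.58
tool_pos: [0.421, 0.3348, 0.2158]
tool_rot: [-179.8, -0.0, 79.0]
force: [-0.7, -0.0, -1.0]
grip_width: 0.0871
```

Request:
servo_tool([
  [100, 0, 0, 0, 0],
  [100, 0, 0, 0, 0],
])

```text
time_s: 43.82
tool_pos: [0.4239, 0.3306, 0.2165]
tool_rot: [180.0, 0.1, 78.5]
force: [0.5, -0.1, 0.3]
grip_width: 0.0869
```

```bash
python3 plan.py 0.397 0.3485 0.087 78.65
```

```text
now [0.4239 0.3306 0.2165] [1.7999e+02 8.0000e-02 7.8520e+01] w 0.0869 F [ 0.5 -0.1  0.3] t 43.83 q [ 17.  13. -66.  98.  13.  77. -62.]
dx 0.0122 dy -0.0299 dz 0.1295 turn -0.002 rad len 0.134
```

Request:
servo_tool([
  [100, 0.012, -0.03, 0, 0],
  [100, 0.012, -0.03, 0.02, 0],
  [100, 0.012, -0.03, 0.06, 0],
  [100, 0.012, -0.03, 0.1, 0],
  [100, 0.012, -0.03, 0.128, 0],
])

```text
time_s: 44.45
tool_pos: [0.3965, 0.3475, 0.0864]
tool_rot: [-180.0, 0.2, 78.5]
force: [-0.1, -1.2, 0.4]
grip_width: 0.0868
```

Request:
servo_tool([
  [100, 0, 0, 0, 0],
  [100, 0, 0, 0, 0],
])

```text
time_s: 44.7
tool_pos: [0.3971, 0.3498, 0.0898]
tool_rot: [179.9, -0.0, 78.6]
force: [-0.4, 0.7, -0.5]
grip_width: 0.0872
```

```bash
python3 plan.py 0.397 0.3485 0.087 78.65
```

```text
now [0.3971 0.3498 0.0898] [ 1.7995e+02 -4.0000e-02  7.8610e+01] w 0.0872 F [-0.4  0.7 -0.5] t 44.7 q [ 10.  21. -62. 108.  20.  64. -72.]
dx -0.0013 dy 0.0002 dz 0.0028 turn -0.001 rad len 0.003
```

Request:
servo_tool([
  [70, -0.001, 0, 0.0015, 0],
  [50, -0.001, 0, 0.0015, 0],
  [35, -0.001, 0, 0.0015, 0],
  [25, -0.001, 0, 0.0015, 0],
  [25, -0.001, 0, 0.0015, 0],
])

```text
time_s: 45.32
tool_pos: [0.3961, 0.3489, 0.0876]
tool_rot: [180.0, 0.0, 78.7]
force: [0.3, -0.1, 1.0]
grip_width: 0.0449
```

Request:
servo_tool([
  [25, 0, 0, 0, 0],
  [25, 0, 0, 0, 0],
])

```text
time_s: 45.58
tool_pos: [0.3962, 0.3489, 0.0876]
tool_rot: [180.0, -0.0, 78.7]
force: [0.9, 0.4, 0.3]
grip_width: 0.0435
```

Request:
servo_tool([
  [25, 0, 0, -0.015, 0],
  [25, 0, 0, -0.04, 0],
  [25, 0, 0, -0.07, 0],
  [25, 0, 0, -0.1, 0],
  [25, 0, 0, -0.11, 0],
])

```text
time_s: 46.2
tool_pos: [0.3963, 0.3497, 0.1995]
tool_rot: [179.9, -0.1, 78.7]
force: [0.3, -0.6, -3.0]
grip_width: 0.0431
```

```bash
python3 plan.py 0.5137 0.0404 0.195 78.65
```

```text
now [0.3963 0.3497 0.1995] [ 1.7987e+02 -9.0000e-02  7.8670e+01] w 0.0431 F [ 0.3 -0.6 -3. ] t 46.2 q [ 16.  13. -67. 101.  12.  75. -65.]
dx -0.2803 dy 0.1758 dz 0.0045 turn 0.000 rad len 0.331
```

Request:
servo_tool([
  [25, -0.02, 0.013, 0, 0],
  [25, -0.05, 0.031, 0, 0],
  [25, -0.085, 0.053, 0, 0],
  [25, -0.12, 0.075, 0, 0],
  [25, -0.155, 0.097, 0, 0],
])

```text
time_s: 46.82
tool_pos: [0.4603, 0.1764, 0.1969]
tool_rot: [-180.0, 0.1, 78.7]
force: [1.0, -0.2, -2.2]
grip_width: 0.0432
```

Request:
servo_tool([
  [25, -0.035, 0.022, 0, 0],
  [25, -0.07, 0.044, 0, 0],
  [25, -0.1, 0.063, 0, 0],
  [25, -0.124, 0.078, 0, 0],
  [25, -0.124, 0.078, 0, 0],
])

```text
time_s: 47.45
tool_pos: [0.5126, 0.038, 0.1965]
tool_rot: [-179.9, 0.0, 78.4]
force: [-0.0, -0.2, -2.9]
grip_width: 0.0434
```

Request:
servo_tool([
  [25, 0, 0, 0, 0],
  [25, 0, 0, 0, 0],
])

```text
time_s: 47.7
tool_pos: [0.5122, 0.0424, 0.1974]
tool_rot: [-180.0, 0.0, 78.8]
force: [1.0, -0.4, -3.1]
grip_width: 0.0435
```

```bash
python3 plan.py 0.5137 0.0404 0.0786 78.65
```

```text
now [0.5122 0.0424 0.1974] [-179.98    0.     78.79] w 0.0435 F [ 1.  -0.4 -3.1] t 47.7 q [ 45.   7. -56. 103.   6.  73. -24.]
dx -0.0016 dy 0.0019 dz 0.1188 turn 0.002 rad len 0.119
```

Request:
servo_tool([
  [25, -0.001, 0.001, 0.03, 0.002],
  [25, -0.001, 0.001, 0.065, 0.002],
  [25, -0.001, 0.001, 0.095, 0.002],
  [25, -0.001, 0.001, 0.112, 0.002],
  [25, -0.001, 0.001, 0.116, 0.002],
])

```text
time_s: 48.32
tool_pos: [0.5129, 0.0403, 0.0809]
tool_rot: [-179.9, -0.0, 78.6]
force: [0.2, -0.6, -2.5]
grip_width: 0.0433
```

Request:
servo_tool([
  [25, 0, 0, 0, 0],
  [25, 0, 0, 0, 0],
  [25, 0, 0, 0, 0],
])

```text
time_s: 48.7
tool_pos: [0.5141, 0.0397, 0.0823]
tool_rot: [179.9, 0.0, 78.5]
force: [0.1, -0.2, -3.5]
grip_width: 0.043
```

```bash
python3 plan.py 0.5137 0.0404 0.0786 78.65
```

```text
now [0.5141 0.0397 0.0823] [1.7991e+02 1.0000e-02 7.8530e+01] w 0.043 F [ 0.1 -0.2 -3.5] t 48.7 q [ 41.  16. -54. 110.  15.  61. -30.]
dx 0.0006 dy -0.0006 dz 0.0037 turn -0.002 rad len 0.004
```

Request:
servo_tool([
  [25, 0, 0, 0.002, 0],
  [25, 0, 0, 0.0035, 0],
  [25, 0, 0, 0.0035, 0],
  [25, 0, 0, 0.0035, 0],
])

```text
time_s: 49.2
tool_pos: [0.5137, 0.0397, 0.0785]
tool_rot: [180.0, 0.0, 78.5]
force: [-2.1, -0.5, 4.0]
grip_width: 0.0433
```

Request:
servo_tool([
  [65, 0, 0, 0, 0],
  [80, 0, 0, 0, 0],
  [100, 0, 0, 0, 0],
  [100, 0, 0, 0, 0],
])

```text
time_s: 49.7
tool_pos: [0.5135, 0.0398, 0.0779]
tool_rot: [-180.0, 0.0, 78.5]
force: [-0.4, -0.5, -1.1]
grip_width: 0.0753
```

Request:
servo_tool([
  [100, 0, 0, -0.03, 0],
  [100, 0, 0, -0.06, 0],
  [100, 0, 0, -0.09, 0],
  [100, 0, 0, -0.12, 0],
  [100, 0, 0, -0.14, 0],
])

```text
time_s: 50.32
tool_pos: [0.5139, 0.0399, 0.2195]
tool_rot: [179.9, 0.0, 78.5]
force: [-0.3, 0.4, -0.4]
grip_width: 0.0865
```

Request:
servo_tool([
  [100, 0, 0, 0, 0],
])

```text
time_s: 50.45
tool_pos: [0.5145, 0.0399, 0.2193]
tool_rot: [179.8, 0.0, 78.5]
force: [0.9, 0.3, -0.6]
grip_width: 0.0869
```

```bash
python3 plan.py 0.5574 0.3551 0.215 78.65
```

```text
now [0.5145 0.0399 0.2193] [1.7982e+02 1.0000e-02 7.8540e+01] w 0.0869 F [ 0.9  0.3 -0.6] t 50.45 q [ 47.   6. -57. 101.   5.  76. -23.]
dx 0.3174 dy -0.0206 dz 0.0043 turn -0.002 rad len 0.318
```

Request:
servo_tool([
  [100, 0.03, -0.002, 0, 0],
  [100, 0.07, -0.005, 0, 0],
  [100, 0.11, -0.007, 0, 0],
  [100, 0.15, -0.01, 0, 0],
  [100, 0.19, -0.012, 0, 0],
])

```text
time_s: 51.08
tool_pos: [0.5391, 0.2292, 0.2164]
tool_rot: [-179.9, 0.1, 78.5]
force: [-0.6, 0.0, -0.1]
grip_width: 0.0872
```

Request:
servo_tool([
  [100, 0.04, -0.003, 0, 0],
  [100, 0.08, -0.006, 0, 0],
  [100, 0.11, -0.008, 0, 0],
  [100, 0.127, -0.009, 0, 0],
  [100, 0.127, -0.009, 0, 0],
])

```text
time_s: 51.7
tool_pos: [0.5545, 0.3561, 0.2162]
tool_rot: [-179.8, 0.0, 78.7]
force: [0.4, -0.5, -0.5]
grip_width: 0.0873
```

Request:
servo_tool([
  [100, 0, 0, 0, 0],
  [100, 0, 0, 0, 0],
])

```text
time_s: 51.95
tool_pos: [0.5563, 0.3532, 0.2177]
tool_rot: [180.0, 0.1, 78.5]
force: [-0.3, 0.4, -0.6]
grip_width: 0.087
```

```bash
python3 plan.py 0.5574 0.3551 0.087 78.65
```

```text
now [0.5563 0.3532 0.2177] [1.7998e+02 6.0000e-02 7.8450e+01] w 0.087 F [-0.3  0.4 -0.6] t 51.95 q [  5.  30. -57.  81.  25.  83. -63.]
dx 0.0021 dy 0.0007 dz 0.1307 turn -0.003 rad len 0.131
```

Request:
servo_tool([
  [100, 0.001, 0.001, 0.03, 0],
  [100, 0.001, 0.001, 0.065, 0],
  [100, 0.001, 0.001, 0.1, 0],
  [100, 0.001, 0.001, 0.123, 0],
  [100, 0.001, 0.001, 0.129, 0],
])

```text
time_s: 52.58
tool_pos: [0.5568, 0.3543, 0.0877]
tool_rot: [-179.9, 0.1, 78.5]
force: [-0.1, -0.6, -0.7]
grip_width: 0.0873
```

Request:
servo_tool([
  [100, 0, 0, 0, 0],
  [100, 0, 0, 0, 0],
])

```text
time_s: 52.82
tool_pos: [0.5578, 0.3561, 0.0906]
tool_rot: [179.9, -0.1, 78.5]
force: [0.8, -0.0, -0.3]
grip_width: 0.087
```

```bash
python3 plan.py 0.5574 0.3551 0.087 78.65
```

```text
now [0.5578 0.3561 0.0906] [ 1.799e+02 -1.000e-01  7.854e+01] w 0.087 F [ 0.8 -0.  -0.3] t 52.83 q [  4.  35. -54.  89.  30.  71. -66.]
dx -0.0011 dy -0.0001 dz 0.0036 turn -0.002 rad len 0.004
```

Request:
servo_tool([
  [70, -0.001, 0, 0.002, 0],
  [50, -0.001, 0, 0.002, 0],
  [35, -0.001, 0, 0.002, 0],
  [30, -0.001, 0, 0.002, 0],
  [30, -0.001, 0, 0.002, 0],
])

```text
time_s: 53.45
tool_pos: [0.557, 0.3544, 0.087]
tool_rot: [180.0, 0.0, 78.5]
force: [0.9, -0.2, 0.2]
grip_width: 0.0472
```

Request:
servo_tool([
  [30, 0, 0, 0, 0],
  [30, 0, 0, 0, 0],
])

```text
time_s: 53.7
tool_pos: [0.557, 0.3544, 0.087]
tool_rot: [180.0, 0.0, 78.5]
force: [-0.2, -0.0, -0.3]
grip_width: 0.0475
```

Request:
servo_tool([
  [30, 0, 0, -0.015, 0],
  [30, 0, 0, -0.04, 0],
  [30, 0, 0, -0.07, 0],
  [30, 0, 0, -0.1, 0],
  [30, 0, 0, -0.11, 0],
])

```text
time_s: 54.32
tool_pos: [0.5573, 0.3554, 0.1997]
tool_rot: [179.9, -0.1, 78.6]
force: [0.4, -0.5, -2.0]
grip_width: 0.0474
```

```bash
python3 plan.py 0.5271 0.1011 0.195 78.66
```

```text
now [0.5573 0.3554 0.1997] [ 1.7987e+02 -1.4000e-01  7.8560e+01] w 0.0474 F [ 0.4 -0.5 -2. ] t 54.33 q [  5.  31. -57.  82.  25.  81. -63.]
dx -0.2553 dy 0.0209 dz 0.0047 turn -0.002 rad len 0.256
```

Request:
servo_tool([
  [30, -0.02, 0.002, 0, 0],
  [30, -0.05, 0.004, 0, 0],
  [30, -0.085, 0.007, 0, 0],
  [30, -0.12, 0.01, 0, 0],
  [30, -0.155, 0.013, 0, 0],
])

```text
time_s: 54.95
tool_pos: [0.5381, 0.1986, 0.1963]
tool_rot: [-179.9, 0.0, 78.6]
force: [0.0, -0.7, -2.4]
grip_width: 0.0473
```

Request:
servo_tool([
  [30, -0.035, 0.003, 0, 0],
  [30, -0.065, 0.005, 0, 0],
  [30, -0.09, 0.007, 0, 0],
  [30, -0.1, 0.008, 0, 0],
  [30, -0.1, 0.008, 0, 0],
])

```text
time_s: 55.58
tool_pos: [0.5267, 0.1001, 0.1968]
tool_rot: [-180.0, 0.0, 78.5]
force: [-0.5, -0.0, -1.9]
grip_width: 0.0473
```

Request:
servo_tool([
  [30, 0, 0, 0, 0],
  [30, 0, 0, 0, 0],
])

```text
time_s: 55.82
tool_pos: [0.5267, 0.1017, 0.1971]
tool_rot: [-180.0, -0.0, 78.7]
force: [-1.0, 0.6, -1.1]
grip_width: 0.0475
```

```bash
python3 plan.py 0.5271 0.1005 0.078 78.66
```

```text
now [0.5267 0.1017 0.1971] [-1.7999e+02 -4.0000e-02  7.8660e+01] w 0.0475 F [-1.   0.6 -1.1] t 55.83 q [ 41.  13. -61. 100.  11.  74. -34.]
dx -0.0011 dy 0.0006 dz 0.1191 turn -0.000 rad len 0.119
```

Request:
servo_tool([
  [30, -0.001, 0, 0.03, 0],
  [30, -0.001, 0, 0.065, 0],
  [30, -0.001, 0, 0.095, 0],
  [30, -0.001, 0, 0.112, 0],
  [30, -0.001, 0, 0.116, 0],
])

```text
time_s: 56.45
tool_pos: [0.5261, 0.0998, 0.0803]
tool_rot: [-179.9, -0.0, 78.6]
force: [-0.9, 0.8, -1.0]
grip_width: 0.0473
```

Request:
servo_tool([
  [30, 0, 0, 0, 0],
  [30, 0, 0, 0, 0],
  [30, 0, 0, 0, 0],
])

```text
time_s: 56.82
tool_pos: [0.5272, 0.0994, 0.0818]
tool_rot: [179.9, -0.0, 78.5]
force: [-0.2, -0.1, -1.2]
grip_width: 0.0474
```

```bash
python3 plan.py 0.5271 0.1005 0.078 78.66
```

```text
now [0.5272 0.0994 0.0818] [179.92  -0.    78.53] w 0.0474 F [-0.2 -0.1 -1.2] t 56.83 q [ 36.  20. -57. 107.  19.  63. -40.]
dx 0.0011 dy -0.0003 dz 0.0038 turn -0.002 rad len 0.004
```

Request:
servo_tool([
  [30, 0.001, 0, 0.002, 0],
  [30, 0.001, 0, 0.0035, 0],
  [30, 0.001, 0, 0.004, 0],
  [30, 0.001, 0, 0.004, 0],
])

```text
time_s: 57.32
tool_pos: [0.5271, 0.1005, 0.0779]
tool_rot: [180.0, 0.0, 78.5]
force: [-1.2, -0.5, 6.2]
grip_width: 0.0473
```

Request:
servo_tool([
  [65, 0, 0, 0, 0],
  [80, 0, 0, 0, 0],
  [100, 0, 0, 0, 0],
  [100, 0, 0, 0, 0],
])

```text
time_s: 57.82
tool_pos: [0.5267, 0.1003, 0.0769]
tool_rot: [-180.0, 0.0, 78.5]
force: [-0.5, -0.8, 0.2]
grip_width: 0.0785
```

Request:
servo_tool([
  [100, 0, 0, -0.03, 0],
  [100, 0, 0, -0.06, 0],
  [100, 0, 0, -0.09, 0],
  [100, 0, 0, -0.12, 0],
  [100, 0, 0, -0.15, 0],
])

```text
time_s: 58.45
tool_pos: [0.5267, 0.1003, 0.228]
tool_rot: [180.0, 0.0, 78.6]
force: [-0.1, -0.0, 0.1]
grip_width: 0.0869
```

Request:
servo_tool([
  [100, 0.03, 0, 0, 0],
  [100, 0.07, 0, 0, 0],
  [100, 0.11, 0, 0, 0],
  [100, 0.15, 0, 0, 0],
  [100, 0.2, 0, 0, 0],
])

```text
time_s: 59.08
tool_pos: [0.5675, 0.2965, 0.2267]
tool_rot: [180.0, 0.1, 78.4]
force: [0.1, -0.1, 0.6]
grip_width: 0.0872
```

Request:
servo_tool([
  [100, 0, 0, 0, 0],
  [100, 0, 0, 0, 0],
  [100, 0, 0, 0, 0],
  [100, 0, 0, 0, 0],
])

```text
time_s: 59.58
tool_pos: [0.5671, 0.2946, 0.2272]
tool_rot: [180.0, 0.0, 78.4]
force: [-0.1, -0.0, -0.4]
grip_width: 0.0869
```

Run:
```python
from h import *
S=np.load('start.npz')
for n in('scene','side'):
    d=imaging.read_camera(n);cv2.imwrite(f'pics/d_{n}.png',d['frame'])
    for nm,x,y,z0,z1,R in [('jar',.528,.098,.122,.134,.03),('can',.502,-.023,.112,.127,.03),('mill',.5145,.039,.112,.124,.03),('dish',.575,-.0145,.044,.053,.045),('ramekin',.476,-.292,.044,.055,.045),('mug',.717,-.27,.084,.096,.05),('box',.727,.254,.05,.066,.09)]:
        for t,dd in(('now',d),('start',{k:S[n+'_'+k] for k in('depth','K','world_from_camera')})):
            w=cloud(dd).reshape(-1,3)
            q=w[(np.hypot(w[:,0]-x,w[:,1]-y)<R)&(w[:,2]>z0)&(w[:,2]<z1)]
            if len(q)>5:
                r=cv2.minAreaRect((q[:,:2]*1000).astype(np.float32));print(n,nm,t,len(q),np.round(r[0],1),np.round(r[1],1))
o=monitor.get_obs();print(o['time_s'],o['tool_pos'],o['force'])
```

```text
scene jar now 342 [528.2 100.3] [43.2 44.2]
scene jar start 347 [528.3  99.8] [43.7 44.1]
scene can now 316 [503.  -23.2] [42.7 42.2]
scene can start 325 [501.8 -22.1] [43.2 43.5]
scene mill now 198 [515.2  39.7] [41.5 43.1]
scene mill start 205 [513.8  40.4] [44.9 40.6]
scene dish now 186 [574.3 -13.9] [60.2 61.5]
scene dish start 192 [574.8 -13.9] [59.5 60.6]
scene ramekin now 155 [ 478.3 -291.4] [61.8 61.6]
scene mug now 275 [ 716.5 -269.5] [74.7 74.6]
scene mug start 281 [ 716.8 -269.2] [74.5 75.9]
scene box now 2934 [727.1 254.7] [ 86.3 116.4]
scene box start 2938 [727.1 254.7] [ 86.3 116.6]
side jar now 197 [528.6  97.5] [46.2 45.3]
side jar start 204 [528.   96.4] [47.3 43.7]
side can now 250 [502.3 -26.5] [45.7 43.2]
side can start 248 [502.8 -23.8] [47.2 43.3]
side mill now 126 [514.3  36. ] [42.5 42.5]
side mill start 126 [515.1  37.9] [44.1 41.5]
side dish now 153 [574.7 -15.8] [63.  59.9]
side dish start 151 [575.1 -14.9] [65.5 59.7]
side ramekin now 231 [ 477.2 -292. ] [63.  61.8]
side mug now 284 [ 717.2 -271.6] [76.1 75.1]
side mug start 275 [ 716.1 -271.4] [74.8 75.8]
side box now 785 [727.7 252.7] [ 87.6 124.4]
side box start 783 [727.6 252. ] [ 87.8 120.2]
59.675 [0.56695197 0.29521699 0.22718138] [-0.59597418 -0.21253776 -0.63688045]
```

View pics/d_scene.png

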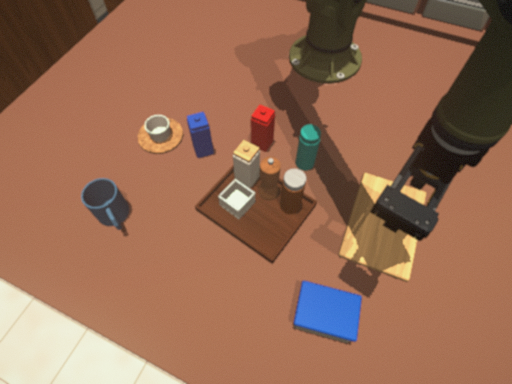

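View pics/d_side.png

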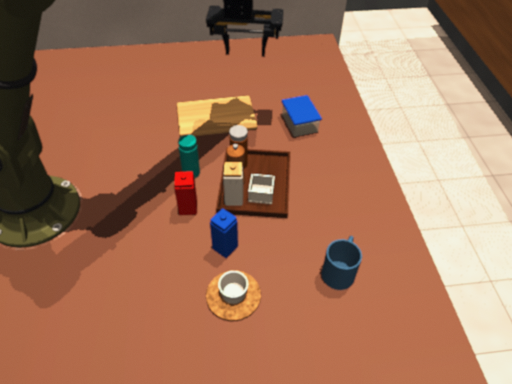

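Everything is within about 3 mm of where it should be, and the arm is clear. Handing in.

```bash
python3 -c "
from cell import ticket
print(ticket.sign_off())"
```

```text
the job is handed in; nothing more can be done
None
```

The job is done and handed in after about 60 s of the 144 s allowed. I moved the jar, mill and canister to the cutting board and stood the ramekin on the trivet. Then I put the canister, mill and jar back in the tray.

- **Ramekin:** last measured at about (0.478, -0.292), within about 2 mm of the trivet's centre.
- **Jar, canister and mill:** each stands within about 3 mm of its starting position.
- **Dish, mug and food box:** measured within about 1 mm of where they were, so no real movement.
- **Look-alikes:** I did not touch them, and in the last pictures they look unmoved, but I did not measure them again.

In the last pictures everything stands upright and the gripper is open above the empty board, touching nothing. No check failed. The two fixed cameras disagree by about 2–3 mm in y, and the wrist camera was off by about 2.5 mm; both are close to the stated calibration accuracy.

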